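# Clamp the cooler bar on a board test cradle and latch its lever

## Task

Fasten the cooler on the bare computer board: gently lay the loose steel retaining bar across the two blue saddles so that it lies flat in both and is centred between them, first turning the red keeper out of its way if need be. Then lift the lever by its black knob, swing it round and let it drop fully into the gate notch marked by the green disc, so that the keeper covers the bar's end. Leave the power brick, can, mug and jar standing where they are.

Things in the scene. Friction and masses are not known exactly. Their poses are not given: they have to be found in the camera images.
- bar: loose steel retaining bar 28 x 180 x 10 mm (x, y, z of its own frame), with an orange plastic grip rib 16 x 60 mm on its middle that rises from 10 to 40 mm above the underside; 0.35 kg or so. Origin: centre of its underside; y along its length, z up. It is the same either way round.
- cradle: fixed aluminium base plate, 12 mm thick, x -135 to +100 mm, y -165 to +165 mm in its own frame; origin on its underside at desk height, z up. May lie left or right, turned a little. It carries a computer board with a finned cooler (66 x 66 mm, top 67 mm above the desk, below the middle of the seated bar), memory sticks (top 53 mm, at x = 48 and 60 mm), two saddles, the lever and its gate.
- seat_mid (a point): point midway between the two blue saddles at the height of their floors (70 mm above the desk): the origin of the bar's underside belongs here, the bar along y. Axes as the cradle. The saddles are at y = -75 and +75 mm from it, each 20 mm long in y, 40 mm wide in x; floors flat, about 34 mm wide between flaring cheeks that reach 82 mm above the desk.
- pivot (a point): point on the upright pivot axis of lever and keeper, 115 mm from seat_mid along the cradle's +y. The column is 12 mm in radius, its top 95 mm above the desk. Axes as the cradle.
- swing (a joint): turn of lever and keeper about the upright pivot, rad, counter-clockwise from above positive, 0 to 2.75. The lever points from the pivot at 0.960 + swing from the cradle's +x towards +y. From 0 to 1.4 it swings freely (open part of the gate, yellow sill). Three notches at 1.728, 2.182 and 2.635, with teeth between them and before the first. Light friction keeps it where it is left.
- keeper (a point): outer end of the red keeper, a flat fan 47 mm long, about 60 degrees wide, 83 to 89 mm above the desk, that points from the pivot 90 degrees counter-clockwise of the lever and turns with it. With swing below about 0.9 it is clear of the saddle next to the pivot; above that it begins to cover it, and in all three notches it covers the end of the seated bar.
- lift (a joint): height of the lever rod above its lowest position, m; 0 to 0.026. A spring and gravity (4 to 5 N) push it down. The rod must be raised by more than 14 mm (20 is good) to pass over the teeth, and reads 0 when fully down in a notch.
- knob_mid (a point): middle of the lever's upright black knob, a cylinder 26 mm in diameter and 48 mm high that spins freely on its stem; 85 mm out from the pivot axis, 92 mm above the desk with the lever down, top at 116 mm. Only the thin stem (12 mm) lies between the knob and the rod (12 mm thick, top 50 mm above the desk).
- pointer (a point): point on the lever's line, 115 mm out from the pivot axis (beyond the rod's end at 106 mm), near the plate; it is over the green disc when the lever is in the marked notch.
- mark_green: thin green disc, 19 mm in diameter, flat on the cradle plate, 115 mm out from the pivot axis in line with one of the three notches: the notch to use. Two dark grey discs mark the other two notches.
- adapter: black power brick 46 x 105 x 30 mm lying beside the bar, its long side along the bar, its centre about 80 mm from the bar's; bystander. Origin: centre of its underside.
- can: white and orange drink can, 66 mm in diameter, 115 mm high, close behind the cradle; bystander. Origin: centre of its underside.
- mug: white mug 80 mm in diameter, 92 mm high; bystander. Origin: centre of its underside.
- jar: amber jar with a white cap, 68 mm in diameter, 85 mm high; bystander. Origin: centre of its underside.
Not all that is in view belongs to the job. Of the things shaped like the bar, the steel one is meant.

How it is judged:
By the outcome, as a careful person would: the job done as asked, in the order asked, and still so for the second after the job is handed in, with the robot touching nothing.
It also fails if it takes over 70 s, if anything falls off the work surface, if the arm or the gripper's body presses on something with over 40 N, if the wrist force passes 120 N, or if a joint passes its speed limit or range.

## Robot

A 6-joint arm with a two-finger parallel gripper is mounted at the origin on the work surface. World frame = base frame: x ahead of the robot, y to its left, z up, the work surface at z = 0. Lengths are in m, angles in rad, forces in N, time in s.
With the tool pointing down it reaches from about 0.375 to 0.9 m from the base axis. Payload 3.1 kg.
Tool frame: the origin (TCP) lies at the very end of the fingers, on their centre line; the grasp point (between the pads) lies 19 mm behind it; z points along the fingers, y is the direction in which the jaws open and shut (so a half turn about z gives the same grasp; the last joint's range is limited). The gripper opens to 87 mm and grips with 3 to 60 N. Pads are 19 mm wide; open, the fingers measure 117 mm over their backs; the gripper's body (75 mm by 190 mm) begins 51 mm behind the grasp point.
Start: joints at [-1.286, 0.527, 1.433, -0, 1.181, -0.178], TCP at [0.279, -0.559, 0.19] pointing down, gripper open.
Joint ranges: [-3.08, 3.08], [-0.75, 2.2], [0.22, 2.44], [-1.43, 4.57], [0, 2.65], [-2.85, 2.85]. Speed limits (rad/s): [2.79, 2.79, 3.14, 3.14, 3.14, 3.14].

## Interface

Orientations are given as a unit quaternion [x, y, z, w].
In Python, from rig import robot gives the robot as it stands. The module is installed in compiled form; this text tells all that it offers.
- The arm moves only by the tool send_rows, never from a script. Its argument "deltas" is a list of rows, each an object of numbers: "tx", "ty", "tz": the shift along the tool's x, y, z in cm; "rx", "ry", "rz": the turn, a rotation vector about the tool's x, y, z in rad. A call has 1 to 5 rows; each row is the pose to reach, as a shift and turn from the pose commanded when the call began, along the tool's axes at that moment; what a row does not reach only later rows make up. A row lasts 1/12 s, in which the tool goes at most 41.7 mm and 7.16 degrees, less where a joint would pass 70% of its speed; a pose out of reach is approached as far as the arm can. A call with a gripper value outside its range is refused whole. "claw" is the finger opening in cm, from 0 to 8.7, set as the call begins (left out, the last holds). The fingers move at their own pace and stop on an object; "squeeze" is the grip in N (left out, the last holds). Time passes only in rows, so rows that repeat a pose let the fingers close. It gives the time, the measured TCP pose, the force and the opening at its end, in the units of the state.
- robot.get_obs(): the state, without advancing time (a new reading comes with each control period).
- robot.camera(name): name is "side" or "top"; returns a dict with "color" (420x560x3 uint8, red, green, blue), "z_map" (420x560 float32, m along the optical axis (not along the pixel's ray), 0 where there is no reading), "intrinsics" (3x3 intrinsics, pixels), "R" (3x3) and "t" (3): a world point X has camera coordinates R X + t. Camera axes: x right, y down, z forward; pixel columns grow to the right and rows downward; lengths in m; the calibration is good to about 2 mm. A picture is of the moment at which its call begins.
- robot.hand_in(): hands the job in, once; it reports no verdict.
Trained networks look in the newest picture that a camera, given by its name, has taken for a name from the list of things; names that differ only in an ending like _2 or _b are one class to them, and where a whole thing is asked for, a point or a joint stands for the part that bears it (a point fixed in the world has none). Each returns a list of dicts, best first, with "p" (0 to 1); they miss things now and then, are a little off and sometimes report something else, mostly with a low value. They report only what shows in the picture. A call takes as long as a camera call. They do not tell look-alikes from the thing itself.
- robot.outline_of(label, camera): "pixels" (420x560 bool, what is visible of it) and "xy" ([column, row] in pixels, amid what is visible of it).
- robot.tip_of(label, camera): "xy" ([column, row] in pixels: a listed point, or the origin of a listed thing).
The state is a dict: "time": time; "q": joint angles; "joint_velocities": joint speeds; "joint_torque": joint torques, N m; "position": TCP position; "tool_rot": TCP orientation; "ft_force": force on the tool from outside, world axes, zero at the start; "moment": the same for the moment, N m; "grip_width": finger opening in m.
Only numpy, scipy, OpenCV 4.12 (cv2) and the standard library are available. Lean on these libraries where they do the work, as an engineer would, in place of code of your own. Each camera call takes 0.05 s, during which the arm holds its last target.

## Working session

There is one attempt and no reset: what is moved stays moved. The work goes in short steps, Python scripts to look and compute and a tool call to move; the robot and the scene stay as the last step left them, time stands still between calls to the robot, and variables do not carry over. Pictures are saved under pics/ and viewed, and the job is handed in when it is done.

Besides the shell and the picture viewer there is one more tool, called after "Call:" in YAML: its name, and indented under it one key for each argument. send_rows: Moves the arm, as the interface text tells. Its arguments: {"type":"object","properties":{"deltas":{"type":"array","items":{"type":"object","properties":{"tx":{"type":"number"},"ty":{"type":"number"},"tz":{"type":"number"},"rx":{"type":"number"},"ry":{"type":"number"},"rz":{"type":"number"}}}},"claw":{"type":"number"},"squeeze":{"type":"number"}},"required":["deltas"]}

```bash
ls; mkdir -p pics; cat > h.py <<'E'
import numpy as np, cv2
from rig import robot
def grab(n):
    c=robot.camera(n); np.savez(f'/tmp/{n}.npz',**c); return c
def load(n): return dict(np.load(f'/tmp/{n}.npz'))
def save(img,name): cv2.imwrite('pics/'+name,img[:,:,::-1])
def cloud(c):
    K=c['intrinsics'];z=c['z_map'];v,u=np.mgrid[:z.shape[0],:z.shape[1]]
    P=np.stack([(u-K[0,2])/K[0,0]*z,(v-K[1,2])/K[1,1]*z,z],-1)
    return (P-c['t'])@c['R']
def ray(c,xy,h):
    K=c['intrinsics'];d=np.array([(xy[0]-K[0,2])/K[0,0],(xy[1]-K[1,2])/K[1,1],1.])
    d=c['R'].T@d;o=-c['R'].T@c['t'];return o+d*(h-o[2])/d[2]
def proj(c,X):
    p=c['R']@np.asarray(X)+c['t'];p=c['intrinsics']@p;return p[:2]/p[2]
E
python3 - <<'E'
from h import *
for n in('top','side'):
    c=grab(n); save(c['color'],n+'0.png'); print(n,(-c['R'].T@c['t']).round(3))
    for l in ['bar','cradle','seat_mid','pivot','keeper','knob_mid','pointer','mark_green','adapter','can','mug','jar']:
        print(l,[(np.round(d['xy'],1).tolist(),round(d['p'],2)) for d in robot.tip_of(l,n)][:3])
o=robot.get_obs();print(o)
E
```

```text
pics
top [ 0.392 -0.012  1.847]
bar [([212.3, 268.9], 0.92), ([220.3, 225.5], 0.65), ([343.5, 215.7], 0.44)]
cradle [([342.1, 217.3], 0.73), ([301.9, 222.9], 0.38)]
seat_mid [([357.6, 216.1], 0.85)]
pivot [([328.0, 220.4], 0.81)]
keeper [([332.3, 230.9], 0.87), ([434.9, 226.4], 0.47)]
knob_mid [([304.1, 220.9], 0.59)]
pointer [([343.5, 215.5], 0.27)]
mark_green [([311.2, 249.5], 0.37)]
adapter [([212.6, 207.0], 0.71), ([312.2, 252.6], 0.5)]
can [([326.1, 182.6], 0.7), ([302.4, 223.8], 0.7)]
mug [([120.9, 211.4], 0.95)]
jar [([430.2, 224.8], 0.55)]
side [0.063 1.011 1.272]
bar [([261.0, 266.4], 0.98), ([301.5, 284.8], 0.65), ([237.5, 216.4], 0.57)]
cradle [([305.6, 176.4], 0.69)]
seat_mid [([312.7, 154.1], 0.67)]
pivot [([305.0, 173.6], 0.63)]
keeper [([342.0, 131.1], 0.63)]
knob_mid [([295.1, 185.1], 0.71)]
pointer [([296.5, 208.0], 0.45)]
mark_green []
adapter [([237.2, 260.9], 0.83), ([296.5, 186.4], 0.46), ([194.4, 350.7], 0.29)]
can [([267.1, 176.2], 0.84)]
mug [([191.0, 350.2], 0.7), ([317.0, 169.1], 0.58)]
jar [([340.7, 133.1], 0.69)]
{'time': 1.3, 'q': array([-1.28651282e+00,  5.27508517e-01,  1.43268854e+00, -2.09719028e-05,
        1.18143180e+00, -1.78554846e-01]), 'joint_velocities': array([-0.00046501, -0.00040451,  0.00013012, -0.00155842, -0.0020418 ,
       -0.00030657]), 'joint_torque': array([-3.88224748e-06, -4.40019715e+01, -1.76979911e+01,  6.35145628e-02,
        5.06831158e-02, -1.40188286e-05]), 'position': array([ 0.27903756, -0.55922014,  0.18984681]), 'tool_rot': array([ 9.73340961e-01,  2.29362971e-01, -1.06439300e-05, -1.75634890e-05]), 'ft_force': array([ 0.13273899, -0.45483534,  0.08523041]), 'moment': array([-0.01495166, -0.02698802, -0.02281836]), 'grip_width': 0.08743567356765472}
```

```bash
python3 - <<'E'
from h import *
for n in('top','side'):
    c=load(n); 
    a=c['color'][140:330,90:470] if n=='top' else c['color'][90:390,150:450]
    save(cv2.resize(a,None,fx=2 if n!='top' else 2.1,fy=2 if n!='top' else 2.1,interpolation=cv2.INTER_CUBIC),n+'1.png')
E
```

```text
(no output)
```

View pics/top0.png

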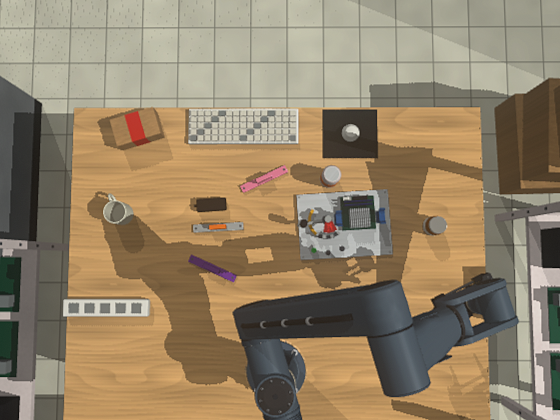

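View pics/top1.png

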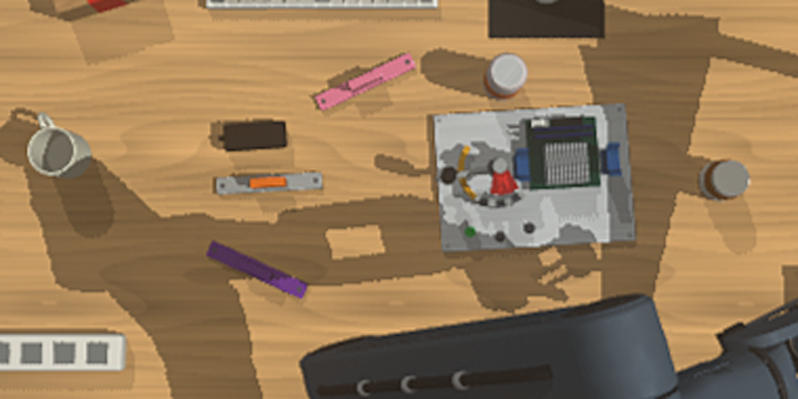

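View pics/side1.png

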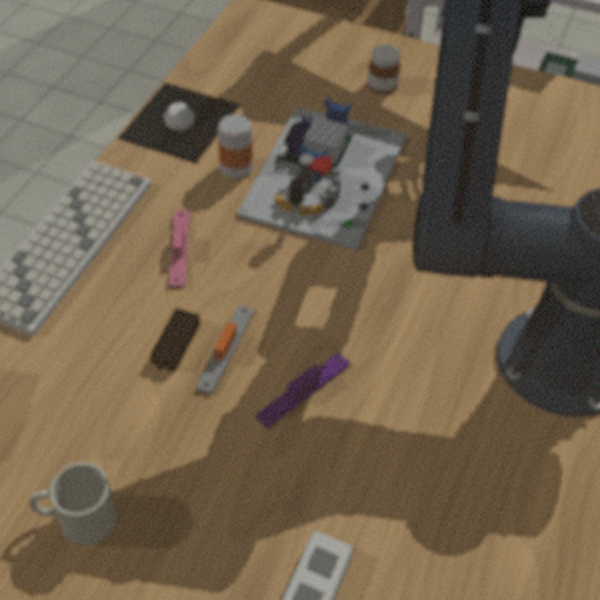

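```bash
python3 - <<'E'
from h import *
c=load('top');P=cloud(c)
np.set_printoptions(precision=4,suppress=True)
hsv=cv2.cvtColor(c['color'],cv2.COLOR_RGB2HSV)
# bar outline
for l in ['bar','adapter','cradle','mark_green','knob_mid','can']:
    for d in robot.outline_of(l,'top')[:3]:
        m=d['pixels'];Q=P[m];Q=Q[np.isfinite(Q).all(1)]
        pts=Q[:,:2]-Q[:,:2].mean(0);w,V=np.linalg.eigh(np.cov(pts.T))
        print(l,round(d['p'],2),d['xy'],m.sum(),'med',np.median(Q,0),'ang',np.degrees(np.arctan2(V[1,1],V[0,1])),'zmax',np.percentile(Q[:,2],[5,50,95]))
        if l in('bar','cradle'):
            r=cv2.minAreaRect(Q[:,:2].astype(np.float32)*1000);print('   rect',r)
# colours
def blobs(mask,name):
    n,lab,st,ce=cv2.connectedComponentsWithStats(mask.astype(np.uint8))
    for i in range(1,n):
        if st[i,4]>=6: 
            q=P[lab==i]; print(name,ce[i],st[i,4],q.mean(0))
H,S,V=hsv[...,0].astype(int),hsv[...,1],hsv[...,2]
sub=np.zeros(H.shape,bool);sub[140:290,150:450]=1
blobs(sub&(H>105)&(H<125)&(S>100)&(V>50),'blue')
blobs(sub&(H>50)&(H<80)&(S>100),'green')
blobs(sub&((H<6)|(H>174))&(S>150),'red')
K=c['intrinsics'];print(K)
E
```

```text
bar 0.94 [262.3, 177.3] 380 med [0.6793 0.0428 0.0119] ang 115.92963040397566 zmax [0.0029 0.0119 0.0429]
   rect ((566.0650634765625, -18.128097534179688), (300.5553283691406, 177.9212646484375), 28.455568313598633)
bar 0.63 [213.0, 269.4] 366 med [0.3594 0.2244 0.0119] ang 67.6235780797668 zmax [0.0022 0.0119 0.0438]
   rect ((356.35394287109375, 150.3143310546875), (321.17169189453125, 81.0263442993164), 88.11222076416016)
bar 0.6 [329.5, 176.2] 391 med [ 0.6759 -0.1872  0.1115] ang 149.36611694038615 zmax [0.003  0.1115 0.1217]
   rect ((555.5910034179688, -129.08853149414062), (70.15560150146484, 398.73828125), 63.30369567871094)
adapter 0.62 [209.5, 204.7] 331 med [0.5872 0.2337 0.0293] ang 85.04387882037332 zmax [0.0225 0.0293 0.0369]
adapter 0.15 [326.7, 220.7] 262 med [ 0.5168 -0.1696  0.0893] ang 92.45898953897098 zmax [0.0427 0.0893 0.119 ]
cradle 0.66 [344.6, 220.8] 5986 med [ 0.5134 -0.2444  0.0148] ang 94.1509383181809 zmax [0.0051 0.0148 0.0755]
   rect ((515.8887939453125, -207.7565460205078), (238.17254638671875, 404.7464294433594), 2.9484381675720215)
mark_green 0.44 [340.4, 223.4] 5999 med [ 0.5138 -0.2449  0.0148] ang 93.67031463033047 zmax [0.0051 0.0148 0.0755]
can 0.84 [328.9, 176.5] 366 med [ 0.6741 -0.1869  0.1127] ang 148.36946947829907 zmax [0.0313 0.1127 0.1218]
can 0.44 [341.0, 225.2] 5914 med [ 0.5145 -0.2445  0.0148] ang 93.91523834637809 zmax [0.0053 0.0148 0.0761]
can 0.16 [430.4, 223.8] 396 med [ 0.5077 -0.5463  0.0805] ang 95.14428771353198 zmax [0.0118 0.0805 0.0912]
blue [381.527  215.2973] 74 [ 0.5423 -0.3685  0.0725]
blue [338.4848 217.6212] 66 [ 0.5344 -0.2195  0.0706]
green [313.4667 250.1333] 15 [ 0.4226 -0.1358  0.0141]
red [329.2903 226.9462] 93 [ 0.4995 -0.1834  0.1081]
[[512.15     0.     273.8085]
 [  0.     512.15   215.8859]
 [  0.       0.       1.    ]]
```

```bash
python3 - <<'E'
from h import *
c=load('top');P=cloud(c)
a=c['color'][185:265,290:400]
save(cv2.resize(a,None,fx=7,fy=7,interpolation=cv2.INTER_CUBIC),'top_cr.png')
a=c['color'][195:245,180:260]
save(cv2.resize(a,None,fx=8,fy=8,interpolation=cv2.INTER_CUBIC),'top_bar.png')
c2=load('side')
a=c2['color'][135:220,260:360]
save(cv2.resize(a,None,fx=7,fy=7,interpolation=cv2.INTER_CUBIC),'side_cr.png')
np.set_printoptions(linewidth=250)
print((P[212:242,296:346,2]*1000).round().astype(int)[::1,::2])
E
```

```text
[[  -1   13   15    6   10   13    9   30   28   11    3   16   10   12   15   14   15   12   12   19   78   77   78   26   20]
 [   8   17   11   10   16    9   18   30   13    7    9    7   15   14    7   21    8   11   19   19   77   71   70   26   27]
 [  -1   21   14   12   16   13   14   33 1847   14    8   12   15    9   18   13   18   14   22   44   67   62   69   17   27]
 [   9   11    2   10   14   17   31   25    9    8    9   21   19   12   50   95   94   10   18   40   59   70   68   22   27]
 [  -7    5   16   12    9   15   23   36   19    4    7   10   11   14   53   94   95   89    8   37   85   80   74   17   17]
 [  -2   11   14   10    4   20   23   34   12   12   11   10    9   42   85   92   93   92   19   23   69   74   69   33   26]
 [  -3   13   14   12   10   14   21   26   17   15   17   13    0   55   91   96   98   91   18   33   67   68   69   19   21]
 [   6    6    6  108  124   18   26   31   19   11   14   53   52   45   95   91   92   98   17   20   73   80   67   23   27]
 [  -2    3    7  125  122  110   29   33   15   43   45   53   50   54   79
[... 2040 characters left out ...]
 45   52   38   35   47   46   34   13   14   16    7   11]
 [   7  -15    1   17   17    9   15   21   12   17    9    2   39   46   54   28   38   53   27   12    9   17   21    8   10]
 [   1   14   12   10   18   15   12   15    1   10    6   19   12    1   34   38   23   12   10    7   16    7   18   11    4]
 [   1    8   11   13   15   15   19   18    7    9   16   12    4   11   11   18   10    7    7    9   20   15   18   16   18]
 [  -2   -3   15   15   14   15   14   19   12   13    6   14   14   12   10    9   11   19    9   12   11   20    7   18   13]
 [   3    4   16   12    6   11   17   18    2   18   15    8   13   18   12   17    9   11   13   13   13   15   14   30    6]]
```

View pics/top_cr.png

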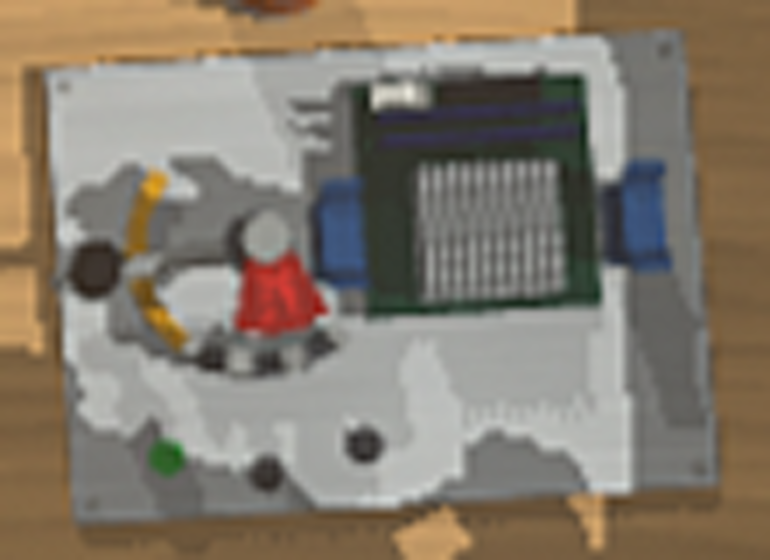

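View pics/top_bar.png

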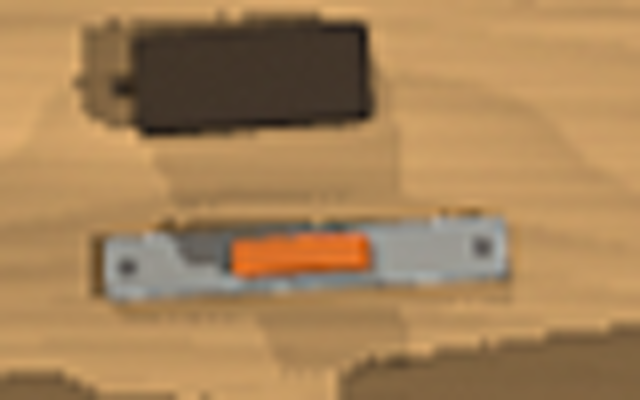

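View pics/side_cr.png

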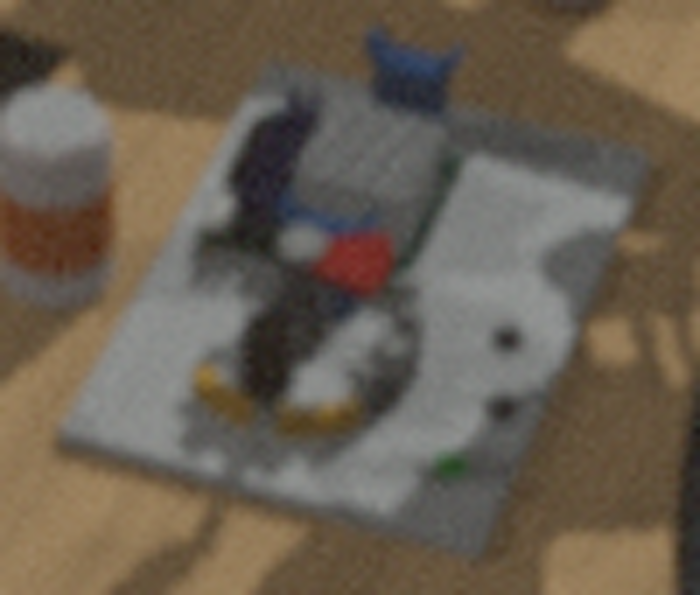

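```bash
python3 - <<'E'
from h import *
from scipy.optimize import least_squares
np.set_printoptions(precision=4,suppress=True)
c=load('top');c2=load('side')
def px(x,y,s,ox,oy): return np.array([(x+.5)/s-.5+ox,(y+.5)/s-.5+oy])
def T(x,y): return px(x,y,7,290,185)
# cradle local (origin), features: plate corners
L=[((100,165,12),(47,72)),((100,-165,12),(682,32)),((-135,-165,12),(718,485)),((-135,165,12),(78,522))]
pc=[ray(c,T(*p),l[2]/1000) for l,p in L]
A=np.array([l[:2] for l,_ in L])/1000.;B=np.array(pc)[:,:2]
M,_=cv2.estimateAffinePartial2D(A.astype(np.float32),B.astype(np.float32));print('plate',M,np.hypot(*M[:,0]),np.degrees(np.arctan2(M[1,0],M[0,0])))
print((A@M[:,:2].T+M[:,2]-B)*1000)
# side: plate corners
S=lambda x,y: px(x,y,7,260,135)
q=[(270,66),(645,152),(480,552),(62,440)] # far: (+x,-y),( -x,-y),(-x,+y),(+x,+y)
A2=np.array([(100,-165),(-135,-165),(-135,165),(100,165)])/1000.
B2=np.array([ray(c2,S(*p),.012)[:2] for p in q]);M2,_=cv2.estimateAffinePartial2D(A2.astype(np.float32),B2.astype(np.float32));print('side plate',M2,np.degrees(np.arctan2(M2[1,0],M2[0,0])));print((A2@M2[:,:2].T+M2[:,2]-B2)*1000)
for n,p,z in [('pivot',(266,237),.095),('knob',(95,269),.116),('green',(166,457),.0125),('g2',(266,474),.0125),('g3',(364,445),.0125),('sadL',(340,232),.075),('sadR',(641,216),.075)]:
    print(n,ray(c,T(*p),z))
for n,p,z in [('pivot',(302,241),.095),('green',(449,466),.0125),('g2',(500,407),.0125),('g3',(505,338),.0125)]:
    print('side',n,ray(c2,S(*p),z))
b=[ray(c,px(x,y,8,180,195),.010)[:2] for x,y in [(103,240),(505,215),(510,278),(107,300)]]
b=np.array(b);print('bar',b,b.mean(0),'len',np.linalg.norm(b[0]-b[1]),np.linalg.norm(b[0]-b[3]),'dir',np.degrees(np.arctan2(*(b[0]+b[3]-b[1]-b[2])[::-1])))
print('rib',[ray(c,px(x,y,8,180,195),.04)[:2] for x,y in [(301,255)]])
# orange in side
for cc,nm,z in((c,'top',.037),(c2,'side',.032)):
    h=cv2.cvtColor(cc['color'],cv2.COLOR_RGB2HSV);m=(h[...,0]>5)&(h[...,0]<16)&(h[...,1]>190)&(h[...,2]>150)
    n,lab,st,ce=cv2.connectedComponentsWithStats(m.astype(np.uint8))
    for i in range(1,n):
        if st[i,4]>10: print(nm,ce[i],st[i,4],ray(cc,ce[i],z))
# adapter
print('adapter',[ray(c,px(x,y,8,180,195),.03)[:2] for x,y in [(133,33),(368,25),(372,118),(140,135)]])
E
```

```text
plate [[ 0.988  -0.0605  0.5331]
 [ 0.0605  0.988  -0.2448]] 0.9898913877448492 3.5038613781571524
[[ 0.4722 -0.5651]
 [-0.0535  0.2016]
 [ 0.3124  0.0967]
 [-0.7311  0.2669]]
side plate [[ 0.9915 -0.0734  0.5323]
 [ 0.0734  0.9915 -0.2421]] 4.236530098412583
[[ 3.0416  0.6227]
 [-2.272   2.2947]
 [-1.8247 -1.2141]
 [ 1.0552 -1.7033]]
pivot [ 0.5296 -0.1792  0.095 ]
knob [ 0.5125 -0.0945  0.116 ]
green [ 0.4236 -0.1352  0.0125]
g2 [ 0.4149 -0.1861  0.0125]
g3 [ 0.4297 -0.2362  0.0125]
sadL [ 0.5337 -0.2178  0.075 ]
sadR [ 0.5416 -0.3667  0.075 ]
side pivot [ 0.5304 -0.1817  0.095 ]
side green [ 0.4246 -0.1369  0.0125]
side g2 [ 0.4157 -0.1889  0.0125]
side g3 [ 0.4319 -0.2396  0.0125]
bar [[0.5144 0.2987]
 [0.5256 0.1178]
 [0.4972 0.1154]
 [0.4873 0.2966]] [0.5061 0.2071] len 0.18126338166038072 0.027105239390697592 dir 93.33693519146443
rib [array([0.5057, 0.2059])]
top [217.  226.5] 66 [0.5056 0.2069 0.037 ]
adapter [array([0.6057, 0.2832]), array([0.6092, 0.1781]), array([0.5675, 0.176 ]), array([0.5599, 0.2795])]
```

The bar candidates in the top picture are the purple one (212,268), the pink one (264,179) and the grey steel one with an orange rib (217,227). The steel one fits: it has the right size (181 x 27 mm) and colour, and the brick lies beside it. The crop confirms this. Green marks the first notch, at 154°. The lever is at swing of about 0.75, so the keeper is clear.

Call:
send_rows:
  deltas:
    - {"tx":2.7,"ty":-2.9,"rz":-0.117}
    - {"tx":5.4,"ty":-5.8,"rz":-0.234}
    - {"tx":8.1,"ty":-8.7,"rz":-0.35}
    - {"tx":10.8,"ty":-11.6,"rz":-0.467}
    - {"tx":13.5,"ty":-14.5,"rz":-0.584}
  claw: 6
  squeeze: 25

```text
schema error: expected keys tx, ty, tz, rx, ry, rz
```

```bash
cat >> h.py <<'E'
def plan(x,y,z,jaw_deg=None):
    o=robot.get_obs();from scipy.spatial.transform import Rotation as Ro
    R=Ro.from_quat(o['tool_rot']).as_matrix();p=o['position']
    d=R.T@(np.array([x,y,z])-p)*100
    yaw=np.degrees(np.arctan2(R[1,1],R[0,1]))
    print('t',round(o['time'],2),'pos',p.round(4),'jaw',yaw.round(2),'tilt',np.degrees(np.arccos(-R[2,2])).round(2),'F',o['ft_force'].round(1),'w',round(o['grip_width'],4),'q',o['q'].round(2))
    print('delta cm',d.round(2),'rows',(np.linalg.norm(d)/4.1).round(1))
    if jaw_deg is not None:
        e=(jaw_deg-yaw+90)%180-90; print('rz',-np.radians(e).round(3),'rows',abs(e)/7)
E
python3 -c "
from h import *
plan(.506,.207,.19,3.35)"
```

```text
t 1.6 pos [ 0.2791 -0.5592  0.1898] jaw -63.49 tilt 0.0 F [0.1 0.2 0.2] w 0.0875 q [-1.29  0.53  1.43  0.    1.18 -0.18]
delta cm [ 5.451e+01 -5.843e+01 -1.000e-02] rows 19.5
rz -1.166 rows 9.547913128240213
```

All keys needed.

Call:
send_rows:
  deltas:
    - {"tx":2.7,"ty":-2.9,"tz":0,"rx":0,"ry":0,"rz":-0.117}
    - {"tx":5.4,"ty":-5.8,"tz":0,"rx":0,"ry":0,"rz":-0.234}
    - {"tx":8.1,"ty":-8.7,"tz":0,"rx":0,"ry":0,"rz":-0.35}
    - {"tx":10.8,"ty":-11.6,"tz":0,"rx":0,"ry":0,"rz":-0.467}
    - {"tx":13.5,"ty":-14.5,"tz":0,"rx":0,"ry":0,"rz":-0.584}
  claw: 6
  squeeze: 25

```text
time: 2.02
position: [0.3353, -0.3675, 0.1899]
tool_rot: [0.865, 0.502, 0.0, 0.0]
ft_force: [0.5, -0.8, 0.1]
grip_width: 0.0635
```

```bash
python3 -c "
from h import *
plan(.506,.207,.19,3.35)"
```

```text
t 2.02 pos [ 0.3353 -0.3675  0.1899] jaw -29.74 tilt 0.02 F [ 0.5 -0.8  0.1] w 0.0635 q [-1.06  0.36  1.75  0.    1.04 -0.54]
delta cm [ 5.836e+01 -1.368e+01 -1.000e-02] rows 14.6
rz -0.578 rows 4.726934442463547
```

Call:
send_rows:
  deltas:
    - {"tx":4.0,"ty":-0.94,"tz":0,"rx":0,"ry":0,"rz":-0.117}
    - {"tx":8.0,"ty":-1.88,"tz":0,"rx":0,"ry":0,"rz":-0.234}
    - {"tx":12.0,"ty":-2.8,"tz":0,"rx":0,"ry":0,"rz":-0.35}
    - {"tx":16.0,"ty":-3.75,"tz":0,"rx":0,"ry":0,"rz":-0.467}
    - {"tx":20.0,"ty":-4.7,"tz":0,"rx":0,"ry":0,"rz":-0.583}

```text
time: 2.43
position: [0.3948, -0.1708, 0.1902]
tool_rot: [0.684, 0.729, 0.0, 0.0]
ft_force: [0.4, 0.4, -0.2]
grip_width: 0.0603
```

```bash
python3 -c "
from h import *
plan(.506,.207,.19,3.35)"
```

```text
t 2.43 pos [ 0.3948 -0.1708  0.1902] jaw 3.67 tilt 0.05 F [ 0.4  0.4 -0.2] w 0.0603 q [-0.67  0.27  1.9   0.    0.98 -0.73]
delta cm [3.699e+01 1.351e+01 1.000e-02] rows 9.6
rz 0.006 rows 0.04541923931796329
```

Call:
send_rows:
  deltas:
    - {"tx":3.85,"ty":1.4,"tz":0,"rx":0,"ry":0,"rz":0}
    - {"tx":7.7,"ty":2.8,"tz":0,"rx":0,"ry":0,"rz":0}
    - {"tx":11.6,"ty":4.2,"tz":0,"rx":0,"ry":0,"rz":0}
    - {"tx":15.5,"ty":5.6,"tz":0,"rx":0,"ry":0,"rz":0}
    - {"tx":19.3,"ty":7.0,"tz":0,"rx":0,"ry":0,"rz":0}

```text
time: 2.85
position: [0.4533, 0.0264, 0.1902]
tool_rot: [0.686, 0.728, 0.0, 0.0]
ft_force: [0.0, -0.7, -0.9]
grip_width: 0.0599
```

Call:
send_rows:
  deltas:
    - {"tx":3.8,"ty":1.4,"tz":1,"rx":0,"ry":0,"rz":0}
    - {"tx":7.5,"ty":2.8,"tz":2,"rx":0,"ry":0,"rz":0}
    - {"tx":11.2,"ty":4.2,"tz":3,"rx":0,"ry":0,"rz":0}
    - {"tx":14.8,"ty":5.6,"tz":5,"rx":0,"ry":0,"rz":0}
    - {"tx":17.4,"ty":6.4,"tz":7,"rx":0,"ry":0,"rz":0}

```text
time: 3.27
position: [0.5089, 0.205, 0.1202]
tool_rot: [0.685, 0.728, 0.002, 0.001]
ft_force: [0.3, -0.8, -0.1]
grip_width: 0.0599
```

```bash
python3 -c "
from h import *
plan(.506,.207,.014,3.35)
c=grab('top');c2=grab('side')
plan(.506,.207,.014,3.35)
a=c['color'][185:265,170:270];b=c2['color'][210:310,200:300]
save(cv2.resize(a,None,fx=6,fy=6,interpolation=cv2.INTER_CUBIC),'a.png')
save(cv2.resize(b,None,fx=6,fy=6,interpolation=cv2.INTER_CUBIC),'b.png')"
```

```text
t 3.27 pos [0.5089 0.205  0.1202] jaw 3.46 tilt 0.28 F [ 0.3 -0.8 -0.1] w 0.0599 q [0.18 0.52 1.7  0.   0.92 0.12]
delta cm [ 0.21 -0.33 10.62] rows 2.6
rz 0.002 rows 0.016196630081395824
t 3.37 pos [0.5056 0.2053 0.1169] jaw 3.66 tilt 0.23 F [-0.5 -0.6  0.2] w 0.0602 q [0.18 0.52 1.7  0.   0.92 0.12]
delta cm [ 0.16  0.1  10.29] rows 2.5
rz 0.005 rows 0.044285359764797604
```

View pics/b.png

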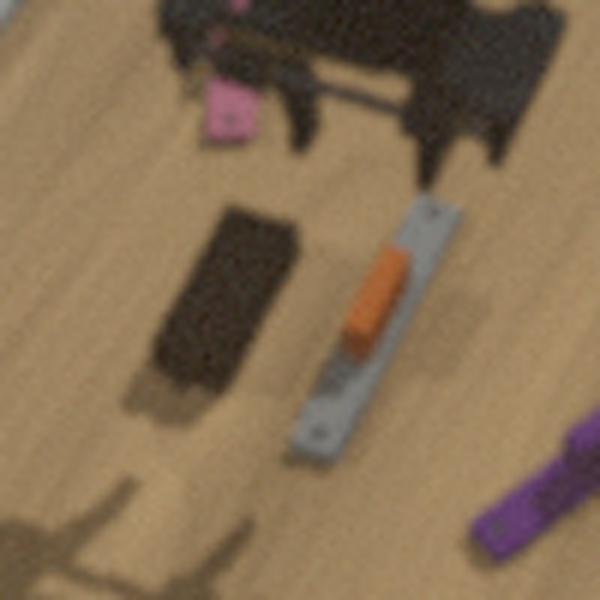

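The side picture shows the steel bar free under the gripper, with its end holes at crop (433,210) and (318,432). I'll cross-check the bar centre with them.

```bash
python3 -c "
from h import *
c=load('side')
q=[ray(c,((x+.5)/6-.5+200,(y+.5)/6-.5+210),.010)[:2] for x,y in[(433,210),(318,432)]];print(q,(q[0]+q[1])/2)
c=load('top')
q=[ray(c,((x+.5)/8-.5+180,(y+.5)/8-.5+195),.010)[:2] for x,y in[(127,267),(482,247)]];print(q,(q[0]+q[1])/2)
"
```

```text
[array([0.51175778, 0.12452765]), array([0.50266919, 0.28494203])] [0.50721349 0.20473484]
[array([0.50218449, 0.28776355]), array([0.51116615, 0.12808794])] [0.50667532 0.20792574]
```

Call:
send_rows:
  deltas:
    - {"tx":0.1,"ty":0.1,"tz":3.5,"rx":0,"ry":0,"rz":0.005}
    - {"tx":0.1,"ty":0.1,"tz":6.5,"rx":0,"ry":0,"rz":0.005}
    - {"tx":0.1,"ty":0.1,"tz":8.8,"rx":0,"ry":0,"rz":0.005}
    - {"tx":0.1,"ty":0.1,"tz":10.2,"rx":0,"ry":0,"rz":0.005}
    - {"tx":0.1,"ty":0.1,"tz":10.2,"rx":0,"ry":0,"rz":0.005}

```text
time: 3.78
position: [0.5053, 0.2014, 0.0155]
tool_rot: [0.688, 0.726, -0.003, -0.002]
ft_force: [-0.3, 1.0, -0.1]
grip_width: 0.06
```

Call:
send_rows:
  deltas:
    - {"tx":0,"ty":0,"tz":0,"rx":0,"ry":0,"rz":0}
    - {"tx":0,"ty":0,"tz":0,"rx":0,"ry":0,"rz":0}
    - {"tx":0,"ty":0,"tz":0,"rx":0,"ry":0,"rz":0}
    - {"tx":0,"ty":0,"tz":0,"rx":0,"ry":0,"rz":0}
    - {"tx":0,"ty":0,"tz":0,"rx":0,"ry":0,"rz":0}
  claw: 1.0
  squeeze: 25

```text
time: 4.2
position: [0.5083, 0.2029, 0.019]
tool_rot: [0.688, 0.726, 0.001, 0.001]
ft_force: [-0.4, 0.3, 0.3]
grip_width: 0.0345
```

```bash
python3 -c "
from h import *
plan(.5065,.2065,.18,3.4)"
```

```text
t 4.2 pos [0.5083 0.2029 0.019 ] jaw 3.09 tilt 0.12 F [-0.4  0.3  0.3] w 0.0345 q [ 0.18  0.68  1.76 -0.    0.7   0.12]
delta cm [  0.38  -0.13 -16.1 ] rows 3.9
rz -0.005 rows 0.04387226260565212
```

Call:
send_rows:
  deltas:
    - {"tx":0.3,"ty":0,"tz":0.3,"rx":0,"ry":0,"rz":0}
    - {"tx":0.3,"ty":0,"tz":0.3,"rx":0,"ry":0,"rz":0}
    - {"tx":0.3,"ty":0,"tz":0.3,"rx":0,"ry":0,"rz":0}
    - {"tx":0.3,"ty":0,"tz":0.3,"rx":0,"ry":0,"rz":0}
    - {"tx":0.3,"ty":0,"tz":0.3,"rx":0,"ry":0,"rz":0}

```text
time: 4.62
position: [0.5073, 0.2059, 0.0148]
tool_rot: [0.688, 0.726, -0.0, -0.0]
ft_force: [-0.7, 0.1, 0.8]
grip_width: 0.0111
```

Call:
send_rows:
  deltas:
    - {"tx":0,"ty":0,"tz":0,"rx":0,"ry":0,"rz":0}
    - {"tx":0,"ty":0,"tz":0,"rx":0,"ry":0,"rz":0}
    - {"tx":0,"ty":0,"tz":0,"rx":0,"ry":0,"rz":0}

```text
time: 4.87
position: [0.5074, 0.2058, 0.0148]
tool_rot: [0.688, 0.726, -0.0, -0.0]
ft_force: [-0.1, -0.6, 0.2]
grip_width: 0.0103
```

```bash
python3 -c "
from h import *
plan(.5065,.2065,.18,3.4)"
```

```text
t 4.87 pos [0.5074 0.2058 0.0148] jaw 3.1 tilt 0.01 F [-0.1 -0.6  0.2] w 0.0103 q [ 0.18  0.69  1.76 -0.    0.69  0.13]
delta cm [  0.08  -0.08 -16.52] rows 4.0
rz -0.005 rows 0.04322849116526584
```

The fingers closed to 10 mm although the rib is 16 mm wide, so something is off. I'll look.

```bash
python3 -c "
from h import *
c=grab('top');c2=grab('side')
a=c['color'][185:265,170:270];b=c2['color'][210:310,200:300]
save(np.hstack([cv2.resize(a,(400,320),interpolation=cv2.INTER_CUBIC),cv2.resize(b,(320,320),interpolation=cv2.INTER_CUBIC)]),'a2.png')"
```

```text
(no output)
```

View pics/a2.png

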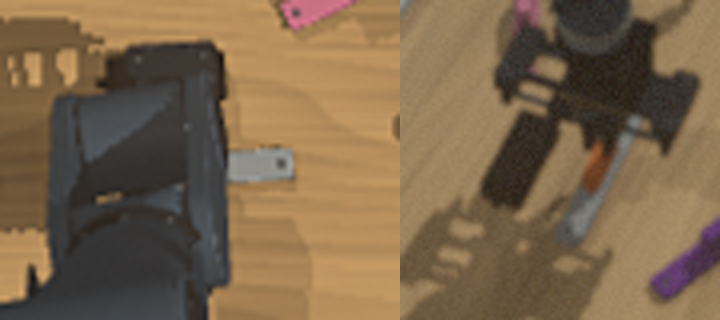

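```bash
python3 -c "
from h import *
c2=load('side')
p=proj(c2,robot.get_obs()['position']);print(p, proj(c2,[.5065,.2065,.04]),proj(c2,[.5065,.2065,.01]))
b=c2['color'][215:285,220:300].copy()
print(p-[220,215])
b=cv2.resize(b,None,fx=9,fy=8.5,interpolation=cv2.INTER_CUBIC)
cv2.drawMarker(b,(int((p[0]-220+.5)*9),int((p[1]-215+.5)*8.5)),(0,255,0),0,20,1)
save(b,'b3.png')"
```

```text
[262.23876871 261.82511834] [262.14451087 257.47777809] [262.43571953 262.95000719]
[42.23876871 46.82511834]
```

View pics/b3.png

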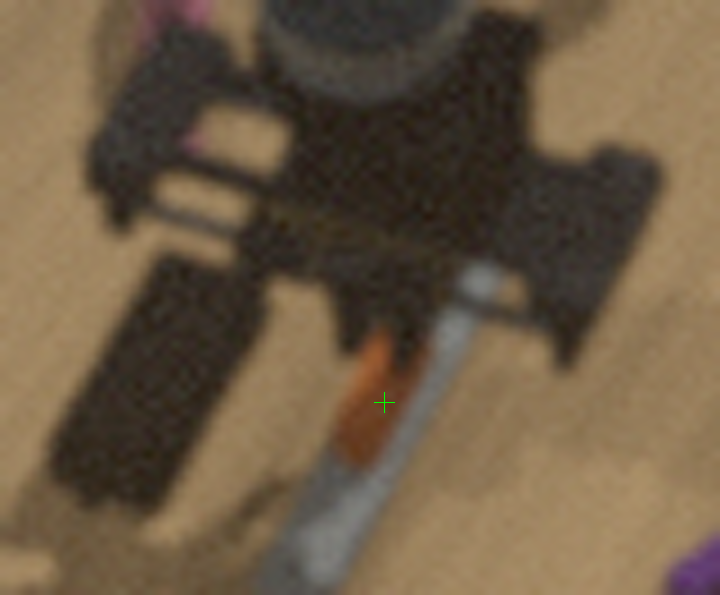

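```bash
python3 -c "
from h import *
np.set_printoptions(linewidth=260,suppress=True)
c2=load('side');P=cloud(c2)
z=(P[...,2]*1000).round().astype(int)
print(z[244:272,250:276])
print('y');print((P[...,1]*1000).round().astype(int)[244:272:2,250:276])
print('x');print((P[...,0]*1000).round().astype(int)[244:272:2,250:276])
"
```

```text
[[ 145  144  146  144  141  139  142  136  114  106   96  145  144  141  148  144  147  144  159  155  153  156  163  161  165  160]
 [ 139  135  137  138  140 1272  139  132  141  134  137  146  144  147  143  145  142  142  145  143  148  150  154  157  152  159]
 [ 133  132  138  136  135  131  130  133  133  142  146  147  141  143  141  144  144  144  146  148  138  132   14   18   16  160]
 [ 125  129  126  132  129   95   99  101  103  131  146  140  145  139  148  142  141  144  144  145  139  127    9    8   13   10]
 [   6    1    3  129  124    4   93   95   92   99  138  141  145  143  142  141  142  143  143  139  140   13   10    9   13   11]
 [   5    1   -1   -1    3    2   91   87   86   92  134  136  136  136  140  140  138  143  142  138  137  137  137   10   10    1]
 [   7    3    6   -4   -1    1   80   85   80   83  128  133  133  134  135  138  138  138  138  140  140  140  143  137  136  138]
 [   3    7    3    2    8   -2   -3   82   77   81   70   67  125  128  127  126  130  135  132  130   12  133  133  136  135  134]
 [   1    7    0    5    6    1    6
[... 5290 characters left out ...]
 506 502 495 493 498 500 497 494 494 491 489 488 482 481]
 [552 550 548 545 539 537 532 530 527 511 506 504 503 498 498 498 499 498 493 494 492 488 486 484 478 477]
 [548 545 541 540 536 533 532 527 508 508 505 501 498 497 499 497 497 495 494 491 487 484 481 478 475 474]
 [543 540 540 536 531 529 526 509 507 505 501 497 496 497 499 497 494 491 491 487 484 482 480 474 474 469]
 [541 538 536 531 530 524 521 510 506 505 499 496 498  63 496 492 490 491 487 485 482 477 474 473 470 465]
 [537 534 531 529 524 524 516 510 505 502 501 496 497 495 492 491 489 486 485 480 475 474 474 469 466 463]
 [535 531 528 524 522 515 513 508 507 503 500 496 493 491 490 489 485 484 481 477 475 471 467 465 462 459]]
```

The side depth shows the fingertips near z = 50 mm, while the reported TCP is at 15 mm. The fingers closed above the rib. I'll open them and check whether the offset depends on the opening.

Call:
send_rows:
  deltas:
    - {"tx":0,"ty":0,"tz":0,"rx":0,"ry":0,"rz":0}
    - {"tx":0,"ty":0,"tz":0,"rx":0,"ry":0,"rz":0}
    - {"tx":0,"ty":0,"tz":0,"rx":0,"ry":0,"rz":0}
    - {"tx":0,"ty":0,"tz":0,"rx":0,"ry":0,"rz":0}
    - {"tx":0,"ty":0,"tz":0,"rx":0,"ry":0,"rz":0}
  claw: 6

```text
time: 5.38
position: [0.5074, 0.2058, 0.0149]
tool_rot: [0.688, 0.726, 0.0, -0.0]
ft_force: [0.8, -0.5, -0.4]
grip_width: 0.0354
```

```bash
python3 -c "
from h import *
np.set_printoptions(linewidth=260,suppress=True)
plan(.5065,.2065,.18,3.4)
c2=grab('side');P=cloud(c2)
z=(P[...,2]*1000).round().astype(int)
b=cv2.resize(c2['color'][215:285,220:300],None,fx=9,fy=8.5,interpolation=cv2.INTER_CUBIC)
save(b,'b4.png')
# points in the column of finger: y .19-.222 , x .43-.58, by x bins lowest z above 20 mm excluding rib
m=(P[...,1]>.2)&(P[...,1]<.222)&(P[...,0]>.44)&(P[...,0]<.58)&(P[...,2]>.018)
for x0 in np.arange(.44,.58,.006):
    q=P[m&(P[...,0]>=x0)&(P[...,0]<x0+.006)]
    if len(q): print(x0.round(3),np.sort(q[:,2])[:6].round(3),q[:,2].max().round(3))
"
```

```text
t 5.38 pos [0.5074 0.2058 0.0149] jaw 3.09 tilt 0.0 F [ 0.8 -0.5 -0.4] w 0.0354 q [0.18 0.69 1.76 0.   0.69 0.13]
delta cm [  0.07  -0.09 -16.51] rows 4.0
rz -0.005 rows 0.043867019933559605
0.44 [0.159 0.159 0.161 0.161 0.161 0.161] 0.513
0.446 [0.161 0.161 0.162 0.162 0.163 0.163] 0.493
0.452 [0.126 0.128 0.134 0.138 0.143 0.159] 0.48
0.458 [0.143 0.173 0.215 0.218 0.219 0.219] 0.224
0.464 [0.142 0.216 0.218 0.22  0.22  0.221] 0.23
0.47 [0.176 0.18  0.205 0.211 0.218 0.219] 0.297
0.476 [0.052 0.058 0.058 0.061 0.061 0.062] 0.297
0.482 [0.048 0.056 0.058 0.061 0.063 0.068] 0.228
0.494 [0.019 0.02  0.022 0.024 0.025 0.028] 0.05
0.5 [0.039 0.041 0.041 0.043 0.043 0.043] 0.396
0.506 [0.04  0.041 0.041 0.042 0.043 0.043] 0.399
0.512 [0.04  0.04  0.044 0.39  0.391 0.391] 0.393
0.518 [0.054 0.064 0.067 0.387 0.388 0.389] 0.394
0.524 [0.051 0.053 0.055 0.055 0.058 0.059] 0.391
0.53 [0.05  0.077 0.078 0.08  0.089 0.091] 0.385
0.536 [0.085 0.142 0.142 0.144 0.229 0.231] 0.381
0.542 [0.141 0.141 0.142 0.144 0.145 0.145] 0.146
0.548 [0.144 0.144 0.145 0.145] 0.145
0.554 [0.143 0.144 0.144 0.147] 0.147
0.56 [0.02  0.021 0.021 0.027 0.029 0.031] 0.037
0.566 [0.022 0.031 0.032 0.032 0.032 0.033] 0.165
0.572 [0.029 0.03  0.031 0.032 0.033 0.034] 0.165
0.578 [0.031 0.035 0.036 0.16  0.163 0.163] 0.166
```

View pics/b4.png

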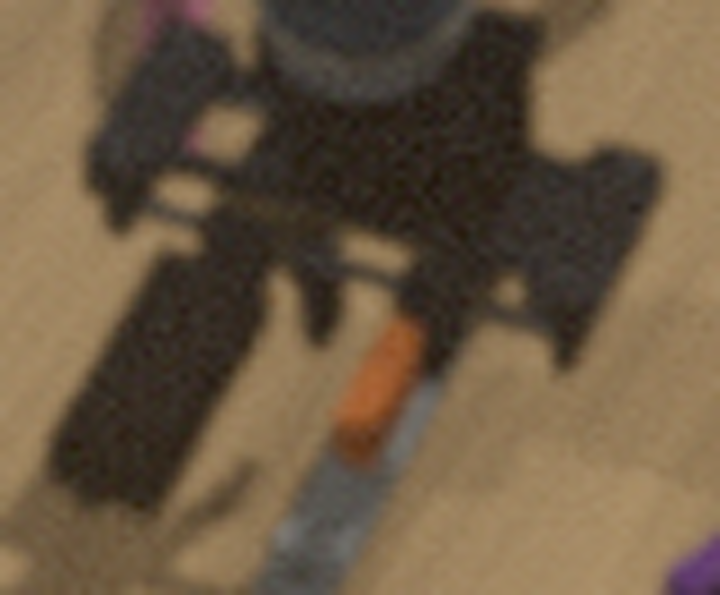

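The fingertips show at z ≈ 49 mm at either opening, centred over the rib, so the true tip sits about 34 mm above the reported TCP. I'll descend step by step on that basis, watching the force.

Call:
send_rows:
  deltas:
    - {"tx":0.05,"ty":0,"tz":0.5,"rx":0,"ry":0,"rz":0}
    - {"tx":0.05,"ty":0,"tz":1.2,"rx":0,"ry":0,"rz":0}
    - {"tx":0.05,"ty":0,"tz":2.0,"rx":0,"ry":0,"rz":0}
    - {"tx":0.05,"ty":0,"tz":2.5,"rx":0,"ry":0,"rz":0}
    - {"tx":0.05,"ty":0,"tz":2.8,"rx":0,"ry":0,"rz":0}

```text
time: 5.85
position: [0.5065, 0.2061, -0.0145]
tool_rot: [0.688, 0.726, -0.001, -0.001]
ft_force: [-0.2, -0.1, 0.5]
grip_width: 0.0594
```

```bash
cat >> h.py <<'E'
def fing(c2,y0,y1,x0,x1,zmin):
    P=cloud(c2)
    m=(P[...,1]>y0)&(P[...,1]<y1)&(P[...,0]>x0)&(P[...,0]<x1)&(P[...,2]>zmin)
    for x in np.arange(x0,x1,.006):
        q=P[m&(P[...,0]>=x)&(P[...,0]<x+.006)]
        if len(q): print(x.round(3),np.sort(q[:,2])[:6].round(3),q[:,2].max().round(3))
E
python3 -c "
from h import *
plan(.5065,.2065,.18,3.4)
c2=grab('side');plan(.5065,.2065,.18,3.4)
b=cv2.resize(c2['color'][215:285,220:300],None,fx=9,fy=8.5,interpolation=cv2.INTER_CUBIC)
save(b,'b5.png')
fing(c2,.2,.222,.45,.56,.005)
"
```

```text
t 5.85 pos [ 0.5065  0.2061 -0.0145] jaw 3.09 tilt 0.12 F [-0.2 -0.1  0.5] w 0.0594 q [0.18 0.74 1.77 0.   0.63 0.13]
delta cm [  0.03  -0.04 -19.45] rows 4.7
rz -0.005 rows 0.04389917339636083
t 5.9 pos [ 0.5064  0.2061 -0.0147] jaw 3.09 tilt 0.14 F [ 0.6 -0.1  0.2] w 0.0594 q [ 0.18  0.74  1.77 -0.    0.63  0.13]
delta cm [  0.04  -0.04 -19.47] rows 4.7
rz -0.005 rows 0.043992413791739536
0.45 [0.006 0.13  0.131 0.132 0.132 0.132] 0.486
0.456 [0.006 0.007 0.13  0.134 0.135 0.138] 0.461
0.462 [0.006 0.006 0.006 0.007 0.029 0.03 ] 0.447
0.468 [0.007 0.012 0.025 0.028 0.03  0.031] 0.27
0.474 [0.006 0.026 0.028 0.034 0.041 0.047] 0.267
0.48 [0.008 0.199 0.202 0.206 0.255] 0.255
0.486 [0.007 0.007 0.007 0.01  0.011 0.015] 0.015
0.492 [0.009 0.01  0.012 0.012 0.013 0.015] 0.049
0.498 [0.012 0.025 0.041 0.042 0.043 0.043] 0.046
0.504 [0.038 0.041 0.042 0.042 0.043 0.044] 0.045
0.51 [0.037 0.039 0.04  0.041 0.041 0.044] 0.367
0.516 [0.357 0.358 0.359 0.36  0.361 0.361] 0.363
0.522 [0.006 0.008 0.358 0.358 0.359 0.359] 0.362
0.528 [0.007 0.008 0.351 0.352 0.353 0.354] 0.357
0.534 [0.008 0.023 0.024 0.024 0.025 0.028] 0.349
0.54 [0.005 0.006 0.01  0.029 0.029 0.032] 0.118
0.546 [0.008 0.047 0.062 0.062 0.066 0.111] 0.118
0.552 [0.11  0.112 0.112 0.113 0.114 0.114] 0.118
0.558 [0.113] 0.113
```

View pics/b5.png

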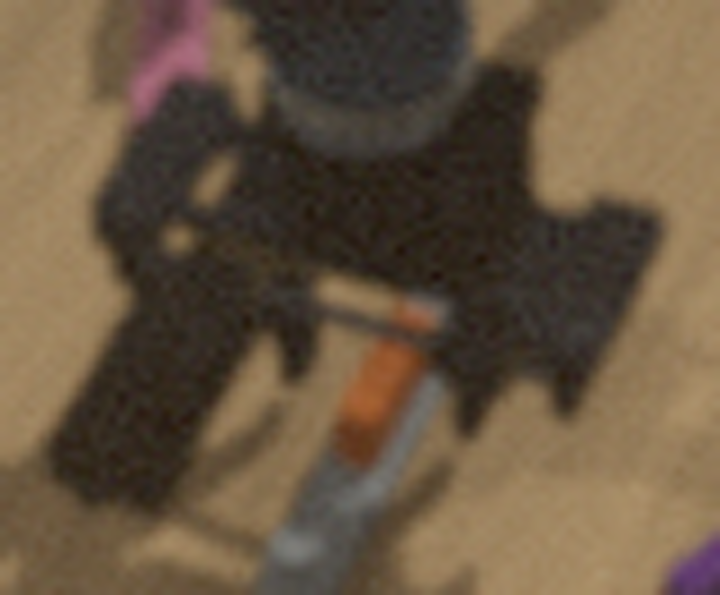

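Call:
send_rows:
  deltas:
    - {"tx":0,"ty":0,"tz":0.6,"rx":0,"ry":0,"rz":0}
    - {"tx":0,"ty":0,"tz":0.6,"rx":0,"ry":0,"rz":0}
    - {"tx":0,"ty":0,"tz":0.6,"rx":0,"ry":0,"rz":0}
    - {"tx":0,"ty":0,"tz":0.6,"rx":0,"ry":0,"rz":0}
    - {"tx":0,"ty":0,"tz":0.6,"rx":0,"ry":0,"rz":0}
  claw: 1
  squeeze: 25

```text
time: 6.32
position: [0.5076, 0.2064, -0.0189]
tool_rot: [0.688, 0.726, 0.0, 0.0]
ft_force: [-0.7, 0.8, -0.6]
grip_width: 0.0348
```

Call:
send_rows:
  deltas:
    - {"tx":0,"ty":0,"tz":0,"rx":0,"ry":0,"rz":0}
    - {"tx":0,"ty":0,"tz":0,"rx":0,"ry":0,"rz":0}
    - {"tx":0,"ty":0,"tz":0,"rx":0,"ry":0,"rz":0}
    - {"tx":0,"ty":0,"tz":0,"rx":0,"ry":0,"rz":0}
    - {"tx":0,"ty":0,"tz":0,"rx":0,"ry":0,"rz":0}

```text
time: 6.73
position: [0.5066, 0.2062, -0.019]
tool_rot: [0.688, 0.726, -0.001, -0.0]
ft_force: [-2.1, -0.0, 3.8]
grip_width: 0.0158
```

```bash
python3 -c "
from h import *
plan(.5065,.2065,.18,3.4)
"
```

```text
t 6.73 pos [ 0.5066  0.2062 -0.019 ] jaw 3.1 tilt 0.08 F [-2.1 -0.   3.8] w 0.0158 q [0.18 0.75 1.77 0.   0.62 0.13]
delta cm [  0.02  -0.03 -19.9 ] rows 4.9
rz -0.005 rows 0.04251008037555185
```

Gripped at 15.8 mm. The bar's underside is now at reported z + 19 mm. Lifting.

Call:
send_rows:
  deltas:
    - {"tx":0,"ty":0,"tz":-1,"rx":0,"ry":0,"rz":0}
    - {"tx":0,"ty":0,"tz":-4,"rx":0,"ry":0,"rz":0}
    - {"tx":0,"ty":0,"tz":-8,"rx":0,"ry":0,"rz":0}
    - {"tx":0,"ty":0,"tz":-12,"rx":0,"ry":0,"rz":0}
    - {"tx":0,"ty":0,"tz":-16,"rx":0,"ry":0,"rz":0}

```text
time: 7.15
position: [0.5066, 0.206, 0.1421]
tool_rot: [0.688, 0.726, -0.001, -0.0]
ft_force: [0.4, 1.4, -3.8]
grip_width: 0.0158
```

```bash
python3 -c "
from h import *
plan(.537,-.293,.141,3.4)
c=grab('side');save(c['color'],'s6.png')
"
```

```text
t 7.15 pos [0.5066 0.206  0.1421] jaw 3.09 tilt 0.08 F [ 0.4  1.4 -3.8] w 0.0158 q [ 0.18  0.49  1.68 -0.    0.98  0.13]
delta cm [-50.     0.35   0.12] rows 12.2
rz -0.005 rows 0.04498010604751203
```

View pics/s6.png

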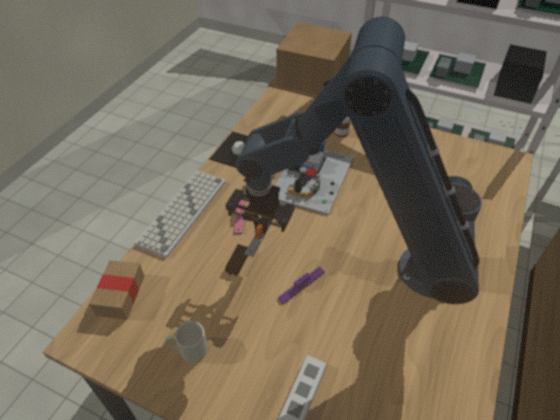

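The side picture shows the bar hanging level in the gripper near (255,245), with the brick still at (238,260). Carrying it over.

Call:
send_rows:
  deltas:
    - {"tx":-3,"ty":0,"tz":0,"rx":0,"ry":0,"rz":0}
    - {"tx":-7,"ty":0.05,"tz":0,"rx":0,"ry":0,"rz":0}
    - {"tx":-11,"ty":0.1,"tz":0,"rx":0,"ry":0,"rz":0}
    - {"tx":-15,"ty":0.1,"tz":0,"rx":0,"ry":0,"rz":0}
    - {"tx":-19,"ty":0.15,"tz":0,"rx":0,"ry":0,"rz":0}

```text
time: 7.62
position: [0.5185, 0.0151, 0.1408]
tool_rot: [0.687, 0.726, -0.0, -0.0]
ft_force: [0.0, 0.1, -4.3]
grip_width: 0.016
```

Call:
send_rows:
  deltas:
    - {"tx":-4,"ty":0,"tz":0,"rx":0,"ry":0,"rz":0}
    - {"tx":-8,"ty":0.05,"tz":0,"rx":0,"ry":0,"rz":0}
    - {"tx":-12,"ty":0.1,"tz":0,"rx":0,"ry":0,"rz":0}
    - {"tx":-16,"ty":0.1,"tz":0,"rx":0,"ry":0,"rz":0}
    - {"tx":-19.5,"ty":0.15,"tz":0,"rx":0,"ry":0,"rz":0}

```text
time: 8.03
position: [0.5307, -0.1807, 0.1406]
tool_rot: [0.688, 0.726, -0.0, 0.0]
ft_force: [0.9, 0.8, -4.2]
grip_width: 0.0161
```

```bash
python3 -c "
from h import *
plan(.537,-.293,.141,3.4)
"
```

```text
t 8.03 pos [ 0.5307 -0.1807  0.1406] jaw 3.04 tilt 0.03 F [ 0.9  0.8 -4.2] w 0.0161 q [-0.53  0.5   1.65 -0.    0.99 -0.58]
delta cm [-11.25   0.03  -0.03] rows 2.7
rz -0.006 rows 0.05210886250087705
```

Call:
send_rows:
  deltas:
    - {"tx":-4,"ty":0,"tz":0,"rx":0,"ry":0,"rz":-0.002}
    - {"tx":-7.5,"ty":0.03,"tz":0,"rx":0,"ry":0,"rz":-0.004}
    - {"tx":-10,"ty":0.03,"tz":0,"rx":0,"ry":0,"rz":-0.006}
    - {"tx":-11.25,"ty":0.03,"tz":0,"rx":0,"ry":0,"rz":-0.006}
    - {"tx":-11.25,"ty":0.03,"tz":0,"rx":0,"ry":0,"rz":-0.006}

```text
time: 8.45
position: [0.5376, -0.2938, 0.1404]
tool_rot: [0.687, 0.727, -0.0, 0.001]
ft_force: [0.5, -0.8, -5.1]
grip_width: 0.0159
```

```bash
python3 -c "
from h import *
plan(.537,-.293,.141,3.4)
for n in('top','side'):
    c=grab(n)
    a=c['color'][175:275,290:420] if n=='top' else c['color'][90:220,240:380]
    save(cv2.resize(a,None,fx=6 if n=='top' else 4.5,fy=6 if n=='top' else 4.5,interpolation=cv2.INTER_CUBIC),n+'7.png')
plan(.537,-.293,.141,3.4)
"
```

```text
t 8.45 pos [ 0.5376 -0.2938  0.1404] jaw 3.24 tilt 0.11 F [ 0.5 -0.8 -5.1] w 0.0159 q [-0.68  0.57  1.51 -0.    1.06 -0.74]
delta cm [ 0.08 -0.05 -0.06] rows 0.0
rz -0.003 rows 0.023424721913765927
t 8.55 pos [ 0.5366 -0.2891  0.1401] jaw 3.39 tilt 0.17 F [-0.3  0.4 -4.8] w 0.016 q [-0.68  0.57  1.52  0.    1.06 -0.74]
delta cm [-0.39  0.01 -0.09] rows 0.1
rz -0.0 rows 0.0015021247175915115
```

View pics/top7.png

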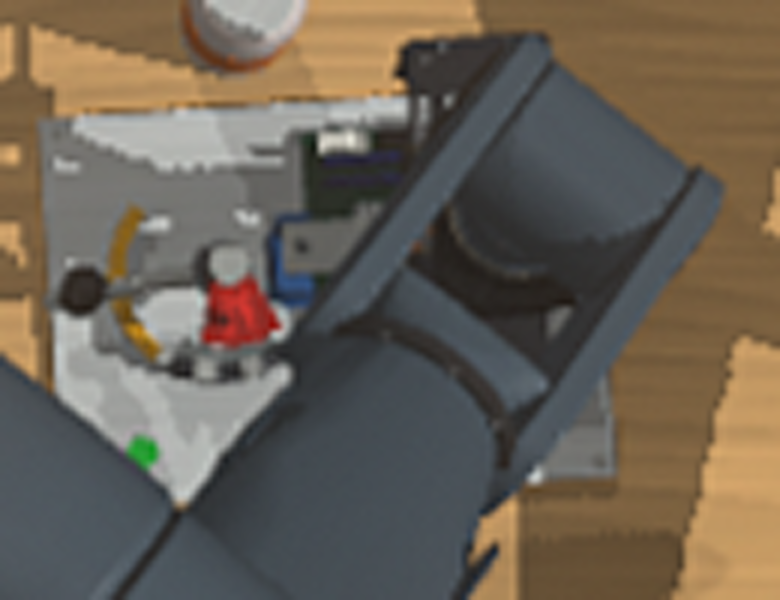

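View pics/side7.png

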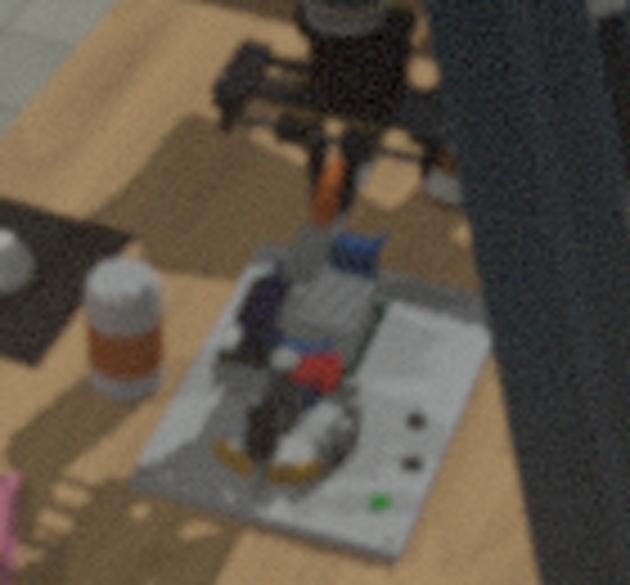

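```bash
python3 -c "
from h import *
np.set_printoptions(precision=4,suppress=True)
c=load('top')
T=lambda x,y:((x+.5)/6-.5+290,(y+.5)/6-.5+175)
h=ray(c,T(301,245),.170);print('hole',h,'centre',h[:2]-.08*np.array([-np.sin(np.radians(3.3)),np.cos(np.radians(3.3))]))
e=ray(c,T(282,248),.170);print('end',e, ray(c,T(282,222),.17),ray(c,T(282,272),.17))
print('pivot',ray(c,T(229,262),.095))
print('sad top left edges',[ray(c,T(x,y),.082) for x,y in((268,217),(268,303))])
t0=dict(np.load('/tmp/top.npz'))
plan(.537,-.293,.141,3.4)
"
```

```text
hole [ 0.5336 -0.2121  0.17  ] centre [ 0.5382 -0.2919]
end [ 0.532  -0.2017  0.17  ] [ 0.5463 -0.2018  0.17  ] [ 0.5188 -0.2015  0.17  ]
pivot [ 0.5303 -0.1799  0.095 ]
sad top left edges [array([ 0.5573, -0.2038,  0.082 ]), array([ 0.5076, -0.2033,  0.082 ])]
t 8.55 pos [ 0.5366 -0.2891  0.1401] jaw 3.39 tilt 0.17 F [-0.3  0.4 -4.8] w 0.016 q [-0.68  0.57  1.52  0.    1.06 -0.74]
delta cm [-0.39  0.01 -0.09] rows 0.1
rz -0.0 rows 0.0015021247175915115
```

Call:
send_rows:
  deltas:
    - {"tx":0,"ty":0,"tz":1,"rx":0,"ry":0,"rz":0}
    - {"tx":0,"ty":0,"tz":2,"rx":0,"ry":0,"rz":0}
    - {"tx":0,"ty":0,"tz":3,"rx":0,"ry":0,"rz":0}
    - {"tx":0,"ty":0,"tz":4,"rx":0,"ry":0,"rz":0}
    - {"tx":0,"ty":0,"tz":4,"rx":0,"ry":0,"rz":0}

```text
time: 8.97
position: [0.5357, -0.288, 0.0977]
tool_rot: [0.685, 0.728, -0.0, -0.003]
ft_force: [-0.2, 1.1, -4.5]
grip_width: 0.0159
```

Call:
send_rows:
  deltas:
    - {"tx":0,"ty":0,"tz":0,"rx":0,"ry":0,"rz":0}
    - {"tx":0,"ty":0,"tz":0,"rx":0,"ry":0,"rz":0}
    - {"tx":0,"ty":0,"tz":0,"rx":0,"ry":0,"rz":0}
    - {"tx":0,"ty":0,"tz":0,"rx":0,"ry":0,"rz":0}

```text
time: 9.3
position: [0.538, -0.2907, 0.1015]
tool_rot: [0.686, 0.728, 0.0, 0.001]
ft_force: [-0.9, 0.4, -4.3]
grip_width: 0.016
```

```bash
python3 -c "
from h import *
plan(.537,-.293,.051,3.4)
for n in('top','side'):
    c=grab(n)
    a=c['color'][195:245,310:400] if n=='top' else c['color'][110:190,270:370]
    s=8 if n=='top' else 7
    save(cv2.resize(a,None,fx=s,fy=s,interpolation=cv2.INTER_CUBIC),n+'8.png')
plan(.537,-.293,.051,3.4)
"
```

```text
t 9.3 pos [ 0.538  -0.2907  0.1015] jaw 3.44 tilt 0.08 F [-0.9  0.4 -4.3] w 0.016 q [-0.68  0.62  1.55  0.    0.97 -0.74]
delta cm [-0.22 -0.12  5.05] rows 1.2
rz 0.001 rows 0.005240623094461431
t 9.4 pos [ 0.5378 -0.2906  0.1014] jaw 3.43 tilt 0.06 F [ 0.2  1.  -3.7] w 0.0155 q [-0.68  0.62  1.55  0.    0.97 -0.74]
delta cm [-0.23 -0.1   5.04] rows 1.2
rz 0.001 rows 0.004395411793621763
```

View pics/top8.png

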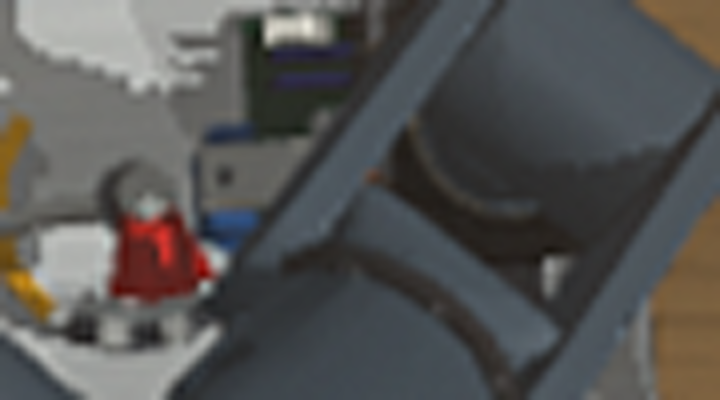

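View pics/side8.png

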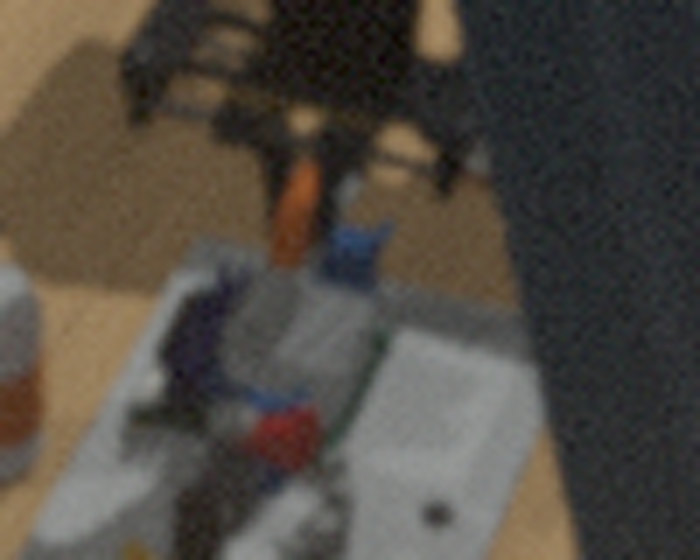

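The top picture shows the bar end (y 142–208) between the cheeks (y 127–248). With parallax taken out it is centred to about 1 mm, and the keeper is clear of it. Descending.

Call:
send_rows:
  deltas:
    - {"tx":-0.23,"ty":-0.1,"tz":0.8,"rx":0,"ry":0,"rz":0}
    - {"tx":-0.23,"ty":-0.1,"tz":1.6,"rx":0,"ry":0,"rz":0}
    - {"tx":-0.23,"ty":-0.1,"tz":2.4,"rx":0,"ry":0,"rz":0}
    - {"tx":-0.23,"ty":-0.1,"tz":3.0,"rx":0,"ry":0,"rz":0}
    - {"tx":-0.23,"ty":-0.1,"tz":3.4,"rx":0,"ry":0,"rz":0}

```text
time: 9.82
position: [0.5359, -0.2921, 0.0652]
tool_rot: [0.686, 0.728, -0.0, -0.001]
ft_force: [-0.3, 0.5, -4.5]
grip_width: 0.016
```

Call:
send_rows:
  deltas:
    - {"tx":0,"ty":0,"tz":0.2,"rx":0,"ry":0,"rz":0}
    - {"tx":0,"ty":0,"tz":0.4,"rx":0,"ry":0,"rz":0}
    - {"tx":0,"ty":0,"tz":0.6,"rx":0,"ry":0,"rz":0}
    - {"tx":0,"ty":0,"tz":0.8,"rx":0,"ry":0,"rz":0}
    - {"tx":0,"ty":0,"tz":0.8,"rx":0,"ry":0,"rz":0}

```text
time: 10.23
position: [0.5366, -0.2926, 0.0587]
tool_rot: [0.686, 0.728, -0.0, -0.0]
ft_force: [-0.3, -0.6, -4.2]
grip_width: 0.0157
```

```bash
python3 -c "
from h import *
plan(.537,-.293,.051,3.4)
for n in('top','side'):
    c=grab(n)
    a=c['color'][195:245,310:400] if n=='top' else c['color'][110:190,270:370]
    s=8 if n=='top' else 7
    save(cv2.resize(a,None,fx=s,fy=s,interpolation=cv2.INTER_CUBIC),n+'9.png')
plan(.537,-.293,.051,3.4)
"
```

```text
t 10.23 pos [ 0.5366 -0.2926  0.0587] jaw 3.44 tilt 0.01 F [-0.3 -0.6 -4.2] w 0.0157 q [-0.68  0.68  1.57 -0.    0.89 -0.74]
delta cm [-0.04  0.04  0.77] rows 0.2
rz 0.001 rows 0.005691090949434445
t 10.33 pos [ 0.5368 -0.2927  0.059 ] jaw 3.44 tilt 0.02 F [ 0.7 -0.2 -5.1] w 0.0162 q [-0.68  0.68  1.57  0.    0.89 -0.74]
delta cm [-0.03  0.02  0.8 ] rows 0.2
rz 0.001 rows 0.005316234938829568
```

View pics/top9.png

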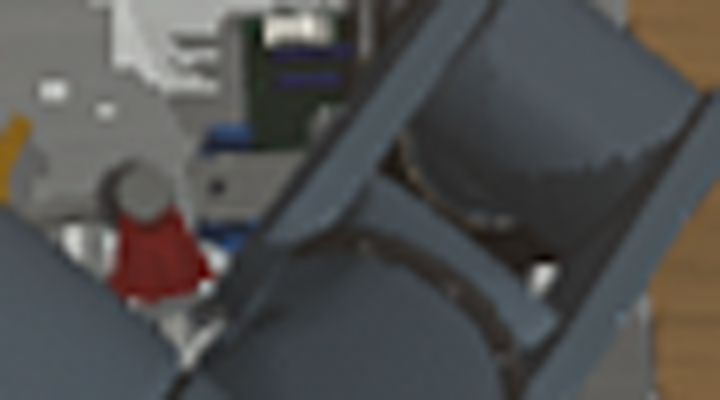

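View pics/side9.png

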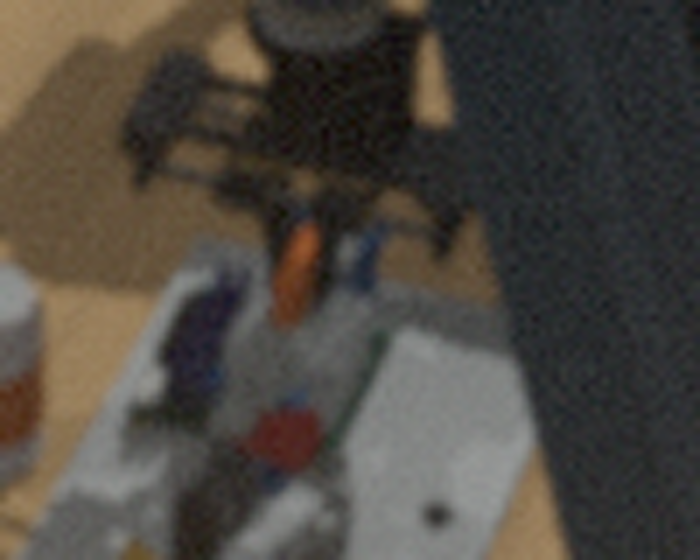

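Call:
send_rows:
  deltas:
    - {"tx":0,"ty":0,"tz":0.2,"rx":0,"ry":0,"rz":0}
    - {"tx":0,"ty":0,"tz":0.35,"rx":0,"ry":0,"rz":0}
    - {"tx":0,"ty":0,"tz":0.5,"rx":0,"ry":0,"rz":0}
    - {"tx":0,"ty":0,"tz":0.6,"rx":0,"ry":0,"rz":0}
    - {"tx":0,"ty":0,"tz":0.65,"rx":0,"ry":0,"rz":0}

```text
time: 10.75
position: [0.5366, -0.2926, 0.0521]
tool_rot: [0.686, 0.728, -0.0, -0.0]
ft_force: [-0.4, -0.4, -4.5]
grip_width: 0.0162
```

Call:
send_rows:
  deltas:
    - {"tx":0,"ty":0,"tz":0.05,"rx":0,"ry":0,"rz":0}
    - {"tx":0,"ty":0,"tz":0.1,"rx":0,"ry":0,"rz":0}
    - {"tx":0,"ty":0,"tz":0.1,"rx":0,"ry":0,"rz":0}

```text
time: 11.0
position: [0.5366, -0.2927, 0.0513]
tool_rot: [0.686, 0.728, -0.0, -0.0]
ft_force: [0.4, -0.3, -4.2]
grip_width: 0.0159
```

```bash
python3 -c "
from h import *
plan(.537,-.293,.051,3.4)
"
```

```text
t 11.0 pos [ 0.5366 -0.2927  0.0513] jaw 3.44 tilt 0.0 F [ 0.4 -0.3 -4.2] w 0.0159 q [-0.68  0.69  1.58  0.    0.87 -0.74]
delta cm [-0.04  0.03  0.03] rows 0.0
rz 0.001 rows 0.005106256587938317
```

Not loaded yet, so on down in small steps.

Call:
send_rows:
  deltas:
    - {"tx":0,"ty":0,"tz":0.05,"rx":0,"ry":0,"rz":0}
    - {"tx":0,"ty":0,"tz":0.1,"rx":0,"ry":0,"rz":0}
    - {"tx":0,"ty":0,"tz":0.1,"rx":0,"ry":0,"rz":0}

```text
time: 11.25
position: [0.5367, -0.2927, 0.051]
tool_rot: [0.686, 0.728, -0.0, 0.0]
ft_force: [-1.0, 1.2, 1.0]
grip_width: 0.0158
```

Call:
send_rows:
  deltas:
    - {"tx":0,"ty":0,"tz":0.05,"rx":0,"ry":0,"rz":0}
    - {"tx":0,"ty":0,"tz":0.1,"rx":0,"ry":0,"rz":0}
    - {"tx":0,"ty":0,"tz":0.1,"rx":0,"ry":0,"rz":0}

```text
time: 11.5
position: [0.5368, -0.2927, 0.051]
tool_rot: [0.686, 0.728, -0.0, 0.0]
ft_force: [-2.0, 1.5, 7.3]
grip_width: 0.0157
```

Contact at 0.051 with 7 N, right where the seat should be. Releasing.

Call:
send_rows:
  deltas:
    - {"tx":0,"ty":0,"tz":-0.1,"rx":0,"ry":0,"rz":0}
    - {"tx":0,"ty":0,"tz":-0.1,"rx":0,"ry":0,"rz":0}
    - {"tx":0,"ty":0,"tz":-0.1,"rx":0,"ry":0,"rz":0}
    - {"tx":0,"ty":0,"tz":-0.1,"rx":0,"ry":0,"rz":0}
    - {"tx":0,"ty":0,"tz":-0.1,"rx":0,"ry":0,"rz":0}
  claw: 5

```text
time: 11.92
position: [0.5368, -0.2928, 0.0502]
tool_rot: [0.686, 0.728, 0.0, 0.0]
ft_force: [0.0, 0.6, -0.3]
grip_width: 0.0417
```

Call:
send_rows:
  deltas:
    - {"tx":0,"ty":0,"tz":-0.5,"rx":0,"ry":0,"rz":0}
    - {"tx":0,"ty":0,"tz":-2,"rx":0,"ry":0,"rz":0}
    - {"tx":0,"ty":0,"tz":-5,"rx":0,"ry":0,"rz":0}
    - {"tx":0,"ty":0,"tz":-8.5,"rx":0,"ry":0,"rz":0}
    - {"tx":0,"ty":0,"tz":-11,"rx":0,"ry":0,"rz":0}

```text
time: 12.33
position: [0.5373, -0.2931, 0.1629]
tool_rot: [0.686, 0.728, 0.0, 0.001]
ft_force: [0.3, -0.3, -0.3]
grip_width: 0.0497
```

```bash
python3 -c "
from h import *
plan(.537,-.293,.051,3.4)
for n in('top','side'):
    c=grab(n)
    a=c['color'][185:265,290:400] if n=='top' else c['color'][110:220,260:370]
    s=7 if n=='top' else 5.4
    save(cv2.resize(a,None,fx=s,fy=s,interpolation=cv2.INTER_CUBIC),n+'10.png')
"
```

```text
t 12.33 pos [ 0.5373 -0.2931  0.1629] jaw 3.44 tilt 0.13 F [ 0.3 -0.3 -0.3] w 0.0497 q [-0.68  0.54  1.5   0.    1.1  -0.74]
delta cm [ 0.03 -0.05 11.19] rows 2.7
rz 0.001 rows 0.005258772845028911
```

View pics/top10.png

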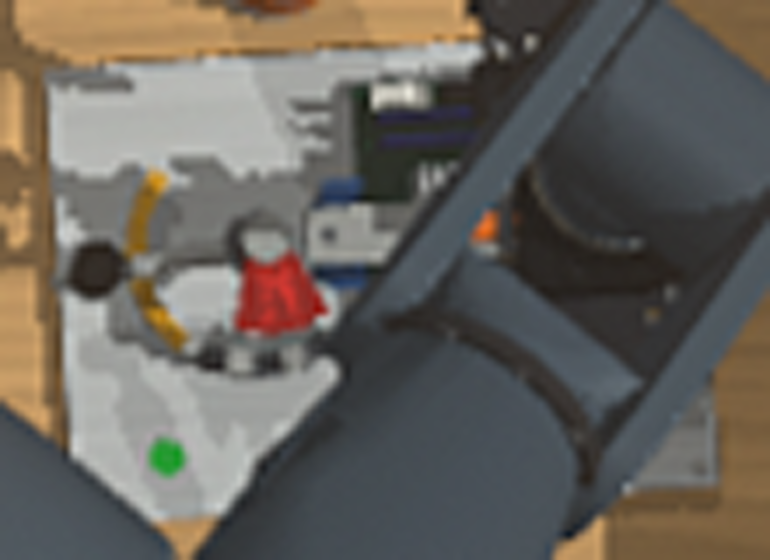

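View pics/side10.png

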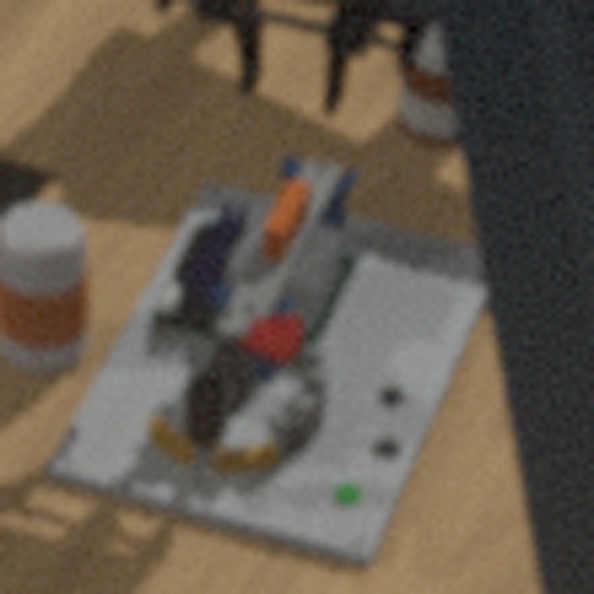

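The pictures show the bar lying in both saddles, its end hole at (332,235) in the top crop and the keeper beside it. Now the lever knob.

Call:
send_rows:
  deltas:
    - {"tx":3.9,"ty":-0.25,"tz":0,"rx":0,"ry":0,"rz":-0.124}
    - {"tx":7.9,"ty":-0.5,"tz":0,"rx":0,"ry":0,"rz":-0.248}
    - {"tx":11.9,"ty":-0.75,"tz":0,"rx":0,"ry":0,"rz":-0.372}
    - {"tx":15.9,"ty":-1.0,"tz":0,"rx":0,"ry":0,"rz":-0.496}
    - {"tx":19.7,"ty":-1.25,"tz":0,"rx":0,"ry":0,"rz":-0.62}
  claw: 6

```text
time: 12.85
position: [0.5111, -0.0947, 0.1597]
tool_rot: [0.428, 0.904, 0.0, -0.001]
ft_force: [0.3, 0.4, 0.2]
grip_width: 0.0597
```

Call:
send_rows:
  deltas:
    - {"tx":0,"ty":0,"tz":1,"rx":0,"ry":0,"rz":0}
    - {"tx":0,"ty":0,"tz":2.5,"rx":0,"ry":0,"rz":0}
    - {"tx":0,"ty":0,"tz":4,"rx":0,"ry":0,"rz":0}
    - {"tx":0,"ty":0,"tz":5,"rx":0,"ry":0,"rz":0}
    - {"tx":0,"ty":0,"tz":5,"rx":0,"ry":0,"rz":0}

```text
time: 13.27
position: [0.5105, -0.0963, 0.108]
tool_rot: [0.431, 0.902, -0.0, -0.003]
ft_force: [0.0, -0.0, -0.2]
grip_width: 0.0602
```

```bash
python3 -c "
from h import *
plan(.513,-.096,.038,39.4)
for n in('top','side'):
    c=grab(n)
    a=c['color'][185:265,290:400] if n=='top' else c['color'][110:220,260:370]
    s=7 if n=='top' else 5.4
    save(cv2.resize(a,None,fx=s,fy=s,interpolation=cv2.INTER_CUBIC),n+'11.png')
plan(.513,-.096,.038,39.4)
"
```

```text
t 13.27 pos [ 0.5105 -0.0963  0.108 ] jaw 38.92 tilt 0.3 F [ 0.  -0.  -0.2] w 0.0602 q [-0.4   0.51  1.77 -0.    0.87 -1.08]
delta cm [-0.17  0.23  7.  ] rows 1.7
rz -0.008 rows 0.06793133144638627
t 13.37 pos [ 0.5121 -0.097   0.1098] jaw 38.91 tilt 0.08 F [ 1.2  0.4 -0.3] w 0.0599 q [-0.4   0.51  1.77 -0.    0.87 -1.08]
delta cm [0.02 0.14 7.18] rows 1.8
rz -0.008 rows 0.06933472045325573
```

View pics/top11.png

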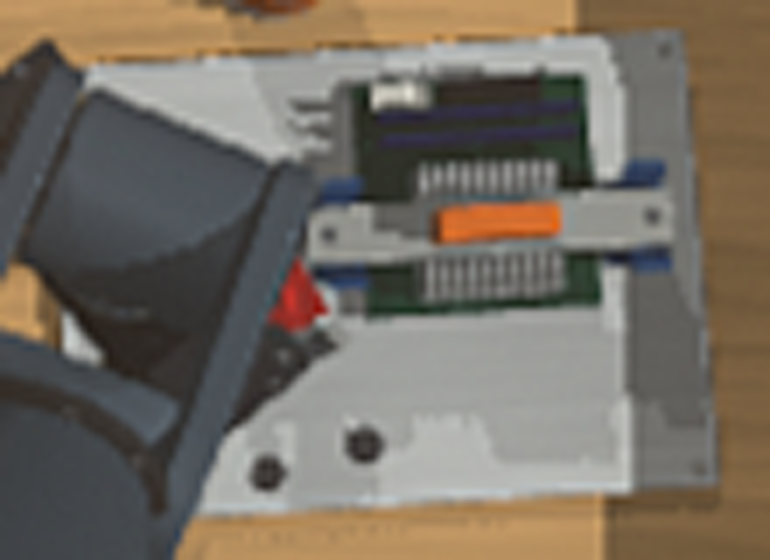

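View pics/side11.png

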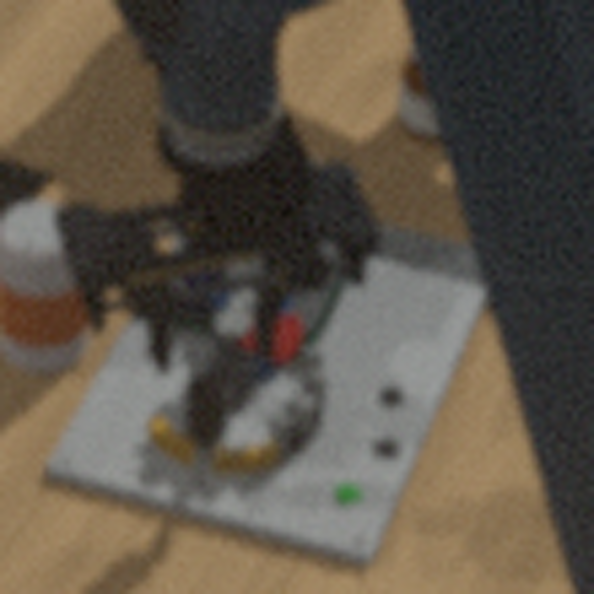

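The top picture shows the bar flat across both saddles: its holes at (328,233) and (653,215) are centred to about 1 mm. The fingers straddle the knob. Descending onto it.

Call:
send_rows:
  deltas:
    - {"tx":0,"ty":0.12,"tz":2.5,"rx":0,"ry":0,"rz":0}
    - {"tx":0,"ty":0.12,"tz":4.5,"rx":0,"ry":0,"rz":0}
    - {"tx":0,"ty":0.12,"tz":6,"rx":0,"ry":0,"rz":0}
    - {"tx":0,"ty":0.12,"tz":6.9,"rx":0,"ry":0,"rz":0}
    - {"tx":0,"ty":0.12,"tz":6.9,"rx":0,"ry":0,"rz":0}

```text
time: 13.78
position: [0.5126, -0.0961, 0.0402]
tool_rot: [0.431, 0.902, -0.0, -0.001]
ft_force: [-0.8, 0.2, 0.9]
grip_width: 0.0602
```

```bash
python3 -c "
from h import *
plan(.513,-.096,.038,39.4)
c=grab('side')
a=c['color'][120:220,250:350]
save(cv2.resize(a,None,fx=6,fy=6,interpolation=cv2.INTER_CUBIC),'side12.png')
plan(.513,-.096,.038,39.4)
"
```

```text
t 13.78 pos [ 0.5126 -0.0961  0.0402] jaw 38.92 tilt 0.14 F [-0.8  0.2  0.9] w 0.0602 q [-0.4   0.63  1.81 -0.    0.71 -1.08]
delta cm [-0.02  0.04  0.22] rows 0.1
rz -0.008 rows 0.06847756873609155
t 13.83 pos [ 0.5132 -0.0962  0.0411] jaw 38.93 tilt 0.05 F [-0.2 -0.8  0.2] w 0.0595 q [-0.4   0.62  1.81  0.    0.71 -1.08]
delta cm [ 0.03 -0.    0.31] rows 0.1
rz -0.008 rows 0.0669510880728207
```

View pics/side12.png

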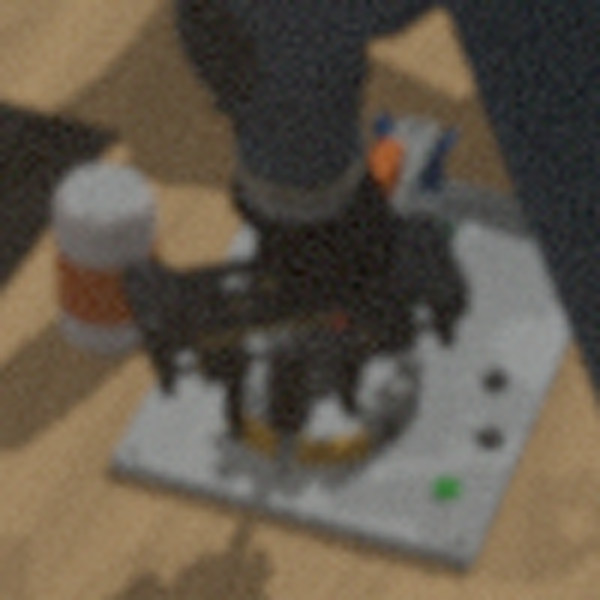

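The side picture shows the knob (290,390) between the fingers at (235,420) and (350,400). Closing.

Call:
send_rows:
  deltas:
    - {"tx":0,"ty":0,"tz":0.2,"rx":0,"ry":0,"rz":0}
    - {"tx":0,"ty":0,"tz":0.2,"rx":0,"ry":0,"rz":0}
    - {"tx":0,"ty":0,"tz":0.2,"rx":0,"ry":0,"rz":0}
    - {"tx":0,"ty":0,"tz":0.2,"rx":0,"ry":0,"rz":0}
    - {"tx":0,"ty":0,"tz":0.2,"rx":0,"ry":0,"rz":0}
  claw: 1.5
  squeeze: 35

```text
time: 14.25
position: [0.5137, -0.0961, 0.0399]
tool_rot: [0.431, 0.902, 0.0, 0.001]
ft_force: [0.4, 0.6, -0.4]
grip_width: 0.0346
```

Call:
send_rows:
  deltas:
    - {"tx":0,"ty":0,"tz":0,"rx":0,"ry":0,"rz":0}
    - {"tx":0,"ty":0,"tz":0,"rx":0,"ry":0,"rz":0}
    - {"tx":0,"ty":0,"tz":0,"rx":0,"ry":0,"rz":0}

```text
time: 14.5
position: [0.5136, -0.096, 0.0396]
tool_rot: [0.431, 0.902, 0.0, 0.0]
ft_force: [-0.3, 0.8, 3.1]
grip_width: 0.0254
```

```bash
python3 -c "
from h import *
plan(.513,-.096,.061,39.4)
"
```

```text
t 14.5 pos [ 0.5136 -0.096   0.0396] jaw 38.96 tilt 0.03 F [-0.3  0.8  3.1] w 0.0254 q [-0.4   0.63  1.81  0.    0.7  -1.08]
delta cm [ 0.03 -0.04 -2.14] rows 0.5
rz -0.008 rows 0.0630805766743947
```

Call:
send_rows:
  deltas:
    - {"tx":0,"ty":0,"tz":-0.5,"rx":0,"ry":0,"rz":0}
    - {"tx":0,"ty":0,"tz":-1.1,"rx":0,"ry":0,"rz":0}
    - {"tx":0,"ty":0,"tz":-1.7,"rx":0,"ry":0,"rz":0}
    - {"tx":0,"ty":0,"tz":-2.1,"rx":0,"ry":0,"rz":0}
    - {"tx":0,"ty":0,"tz":-2.1,"rx":0,"ry":0,"rz":0}

```text
time: 14.92
position: [0.5132, -0.0961, 0.0611]
tool_rot: [0.431, 0.902, -0.0, 0.0]
ft_force: [-0.4, -1.2, -4.9]
grip_width: 0.0251
```

```bash
python3 - <<'E'
from h import *
from scipy.spatial.transform import Rotation as Ro
o=robot.get_obs();plan(.513,-.096,.061,39.4)
R=Ro.from_quat(o['tool_rot']).as_matrix()
pv=np.array([.530,-.1795]);p=o['position'][:2];d=p-pv;print('r',np.hypot(*d),'ang',np.degrees(np.arctan2(d[1],d[0])))
a0=np.arctan2(d[1],d[0]);a1=np.radians(157.4)
print('total',np.degrees(a1-a0))
r=np.hypot(*d)
for k in np.linspace(0,1,11)[1:]:
    a=a0+(a1-a0)*k; t=np.array([*(pv+r*np.array([np.cos(a),np.sin(a)])-p),0]);print(round(k,2),(R.T@t*100).round(2))
E
```

```text
t 14.92 pos [ 0.5132 -0.0961  0.0611] jaw 38.97 tilt 0.01 F [-0.4 -1.2 -4.9] w 0.0251 q [-0.4   0.59  1.8  -0.    0.75 -1.08]
delta cm [ 0.01 -0.01  0.01] rows 0.0
rz -0.008 rows 0.06164147933179314
r 0.08512220745859102 ang 101.41498052447541
total 55.985019475524595
0.1 [ 0.35 -0.76 -0.  ]
0.2 [ 0.62 -1.54 -0.  ]
0.3 [ 0.82 -2.35 -0.  ]
0.4 [ 0.93 -3.17  0.  ]
0.5 [ 0.97 -4.    0.  ]
0.6 [ 0.92 -4.83  0.  ]
0.7 [ 0.79 -5.65  0.  ]
0.8 [ 0.58 -6.46  0.  ]
0.9 [ 0.3  -7.24  0.  ]
1.0 [-0.06 -7.99  0.  ]
```

Call:
send_rows:
  deltas:
    - {"tx":0.35,"ty":-0.76,"tz":0,"rx":0,"ry":0,"rz":0}
    - {"tx":0.62,"ty":-1.54,"tz":0,"rx":0,"ry":0,"rz":0}
    - {"tx":0.82,"ty":-2.35,"tz":0,"rx":0,"ry":0,"rz":0}
    - {"tx":0.93,"ty":-3.17,"tz":0,"rx":0,"ry":0,"rz":0}
    - {"tx":0.97,"ty":-4.0,"tz":0,"rx":0,"ry":0,"rz":0}

```text
time: 15.33
position: [0.4755, -0.1143, 0.0604]
tool_rot: [0.431, 0.902, -0.0, 0.0]
ft_force: [1.8, -1.6, -5.4]
grip_width: 0.0251
```

```bash
python3 -c "
from h import *
plan(.513,-.096,.061,39.4)
c=grab('side')
a=c['color'][120:220,250:350]
save(cv2.resize(a,None,fx=6,fy=6,interpolation=cv2.INTER_CUBIC),'side13.png')
"
```

```text
t 15.33 pos [ 0.4755 -0.1143  0.0604] jaw 38.94 tilt 0.04 F [ 1.8 -1.6 -5.4] w 0.0251 q [-0.46  0.56  1.89  0.    0.7  -1.14]
delta cm [-0.94  4.07 -0.06] rows 1.0
rz -0.008 rows 0.06522532145801156
```

View pics/side13.png

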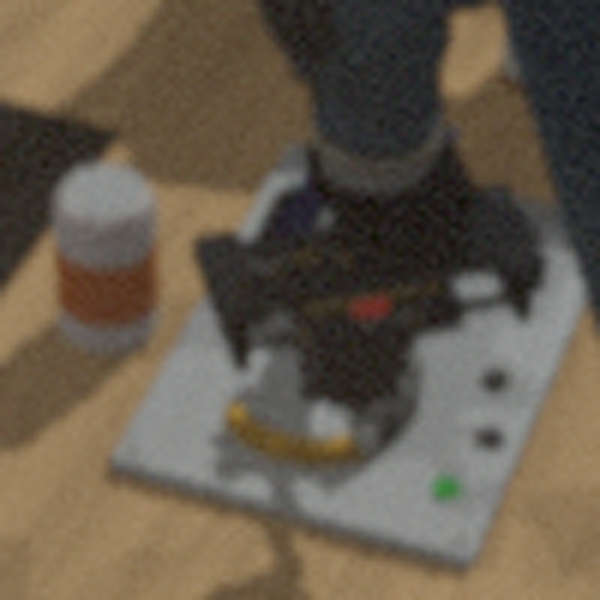

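The lever follows the hand, and the yellow sill is now uncovered. Second half of the arc.

Call:
send_rows:
  deltas:
    - {"tx":-0.05,"ty":-0.83,"tz":0,"rx":0,"ry":0,"rz":0}
    - {"tx":-0.18,"ty":-1.65,"tz":0,"rx":0,"ry":0,"rz":0}
    - {"tx":-0.39,"ty":-2.46,"tz":0,"rx":0,"ry":0,"rz":0}
    - {"tx":-0.67,"ty":-3.24,"tz":0,"rx":0,"ry":0,"rz":0}
    - {"tx":-1.03,"ty":-3.99,"tz":0,"rx":0,"ry":0,"rz":0}

```text
time: 15.8
position: [0.4514, -0.1475, 0.0604]
tool_rot: [0.431, 0.902, 0.0, 0.0]
ft_force: [3.2, 0.2, -5.5]
grip_width: 0.0254
```

Call:
send_rows:
  deltas:
    - {"tx":0,"ty":0,"tz":0,"rx":0,"ry":0,"rz":0}
    - {"tx":0,"ty":0,"tz":0,"rx":0,"ry":0,"rz":0}

```text
time: 15.97
position: [0.4514, -0.1475, 0.0604]
tool_rot: [0.431, 0.902, -0.0, 0.0]
ft_force: [1.5, -0.6, -5.2]
grip_width: 0.0253
```

```bash
python3 -c "
from h import *
plan(.513,-.096,.061,39.4)
p=robot.get_obs()['position'][:2]-[.530,-.1795];print(np.hypot(*p),np.degrees(np.arctan2(p[1],p[0])))
for n in('top','side'):
    c=grab(n)
    a=c['color'][185:265,290:400] if n=='top' else c['color'][110:220,260:370]
    s=7 if n=='top' else 5.4
    save(cv2.resize(a,None,fx=s,fy=s,interpolation=cv2.INTER_CUBIC),n+'14.png')
"
```

```text
t 15.97 pos [ 0.4514 -0.1475  0.0604] jaw 38.9 tilt 0.02 F [ 1.5 -0.6 -5.2] w 0.0253 q [-0.55  0.55  1.92 -0.    0.67 -1.23]
delta cm [ 0.14  8.03 -0.07] rows 2.0
rz -0.009 rows 0.07175867739640093
0.0848937223276349 157.8651977488702
```

View pics/side14.png

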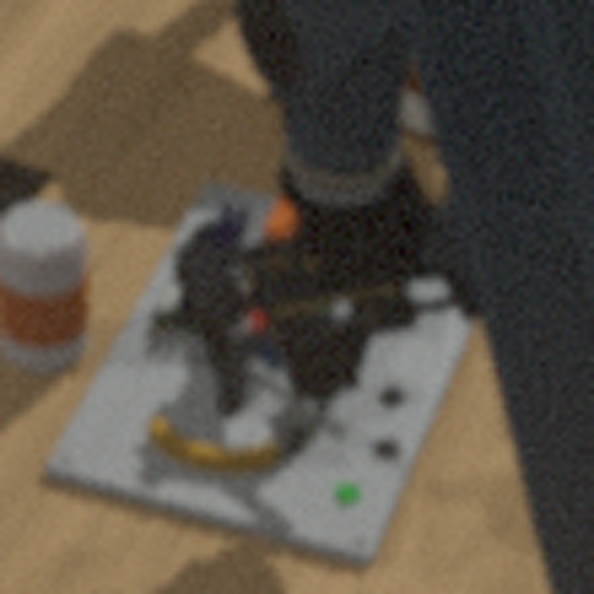

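View pics/top14.png

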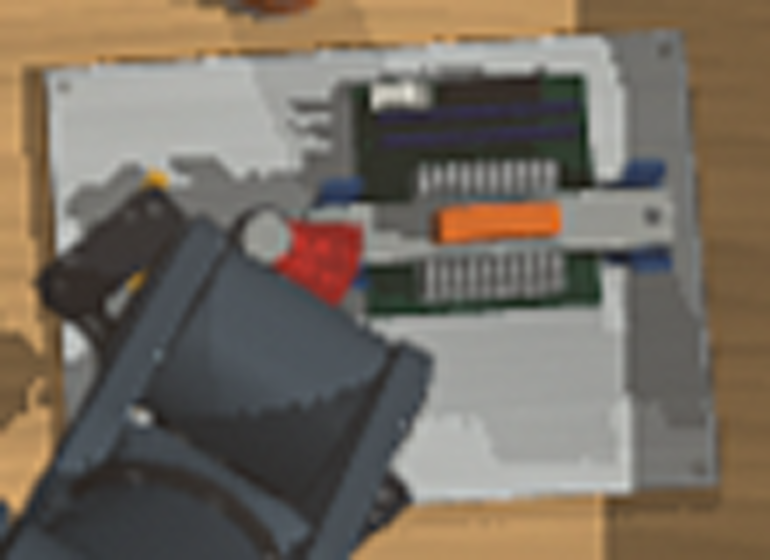

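The keeper now covers the bar end (top crop, about (330,260)), and the lever is at 157.9° against 157.4° for the mark. Lowering into the notch.

Call:
send_rows:
  deltas:
    - {"tx":0.03,"ty":0.05,"tz":0.5,"rx":0,"ry":0,"rz":0}
    - {"tx":0.03,"ty":0.05,"tz":1.0,"rx":0,"ry":0,"rz":0}
    - {"tx":0.03,"ty":0.05,"tz":1.4,"rx":0,"ry":0,"rz":0}
    - {"tx":0.03,"ty":0.05,"tz":1.4,"rx":0,"ry":0,"rz":0}

```text
time: 16.4
position: [0.452, -0.146, 0.0455]
tool_rot: [0.431, 0.902, 0.0, -0.0]
ft_force: [2.6, -1.0, -4.5]
grip_width: 0.0253
```

Call:
send_rows:
  deltas:
    - {"tx":0,"ty":0,"tz":0.3,"rx":0,"ry":0,"rz":0}
    - {"tx":0,"ty":0,"tz":0.6,"rx":0,"ry":0,"rz":0}
    - {"tx":0,"ty":0,"tz":0.6,"rx":0,"ry":0,"rz":0}

```text
time: 16.65
position: [0.452, -0.146, 0.04]
tool_rot: [0.431, 0.902, 0.0, 0.0]
ft_force: [3.2, -0.9, -3.8]
grip_width: 0.0254
```

Call:
send_rows:
  deltas:
    - {"tx":0,"ty":0,"tz":0.1,"rx":0,"ry":0,"rz":0}
    - {"tx":0,"ty":0,"tz":0.15,"rx":0,"ry":0,"rz":0}
    - {"tx":0,"ty":0,"tz":0.15,"rx":0,"ry":0,"rz":0}

```text
time: 16.9
position: [0.4519, -0.1462, 0.0396]
tool_rot: [0.431, 0.902, 0.0, 0.0]
ft_force: [1.2, 0.6, 3.0]
grip_width: 0.0249
```

It bottomed out at the start height of 0.0396, with the load gone. Releasing and retreating.

Call:
send_rows:
  deltas:
    - {"tx":0,"ty":0,"tz":0,"rx":0,"ry":0,"rz":0}
    - {"tx":0,"ty":0,"tz":0,"rx":0,"ry":0,"rz":0}
    - {"tx":0,"ty":0,"tz":0,"rx":0,"ry":0,"rz":0}
    - {"tx":0,"ty":0,"tz":0,"rx":0,"ry":0,"rz":0}
    - {"tx":0,"ty":0,"tz":0,"rx":0,"ry":0,"rz":0}
  claw: 6

```text
time: 17.32
position: [0.4512, -0.1459, 0.0387]
tool_rot: [0.431, 0.902, 0.0, -0.001]
ft_force: [0.6, -0.2, 0.0]
grip_width: 0.0509
```

Call:
send_rows:
  deltas:
    - {"tx":0,"ty":0,"tz":-1,"rx":0,"ry":0,"rz":0}
    - {"tx":0,"ty":0,"tz":-3,"rx":0,"ry":0,"rz":0}
    - {"tx":0,"ty":0,"tz":-7,"rx":0,"ry":0,"rz":0}
    - {"tx":0,"ty":0,"tz":-11,"rx":0,"ry":0,"rz":0}
    - {"tx":0,"ty":0,"tz":-15,"rx":0,"ry":0,"rz":0}

```text
time: 17.73
position: [0.4507, -0.1456, 0.19]
tool_rot: [0.431, 0.902, 0.0, -0.001]
ft_force: [0.5, -0.0, -0.4]
grip_width: 0.0601
```

Call:
send_rows:
  deltas:
    - {"tx":3,"ty":-2.5,"tz":0,"rx":0,"ry":0,"rz":0}
    - {"tx":6,"ty":-4,"tz":-1,"rx":0,"ry":0,"rz":0}
    - {"tx":10,"ty":-6,"tz":-2,"rx":0,"ry":0,"rz":0}
    - {"tx":13,"ty":-8,"tz":-3,"rx":0,"ry":0,"rz":0}
    - {"tx":16,"ty":-10,"tz":-4,"rx":0,"ry":0,"rz":0}

```text
time: 18.15
position: [0.2705, -0.0827, 0.2286]
tool_rot: [0.43, 0.903, 0.0, -0.001]
ft_force: [-0.4, -0.8, 1.1]
grip_width: 0.0599
```

```bash
python3 -c "
from h import *
plan(.513,-.096,.061,39.4)
for n in('top','side'):
    c=grab(n);save(c['color'],n+'15f.png')
    a=c['color'][185:265,290:400] if n=='top' else c['color'][110:220,260:370]
    s=7 if n=='top' else 5.4
    save(cv2.resize(a,None,fx=s,fy=s,interpolation=cv2.INTER_CUBIC),n+'15.png')
"
```

```text
t 18.15 pos [ 0.2705 -0.0827  0.2286] jaw 39.03 tilt 0.16 F [-0.4 -0.8  1.1] w 0.0599 q [-0.7  -0.03  2.13 -0.    1.05 -1.38]
delta cm [-16.35  18.01  16.7 ] rows 7.2
rz -0.006 rows 0.052579416278299665
```

View pics/top15.png

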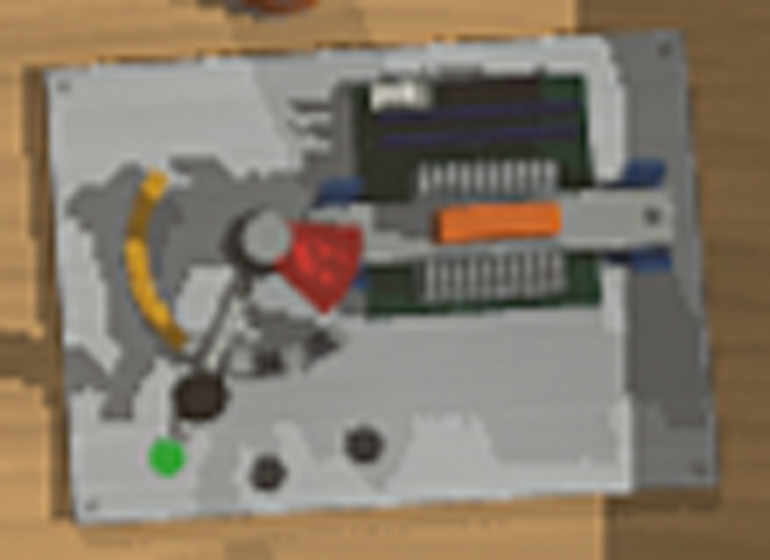

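View pics/side15.png

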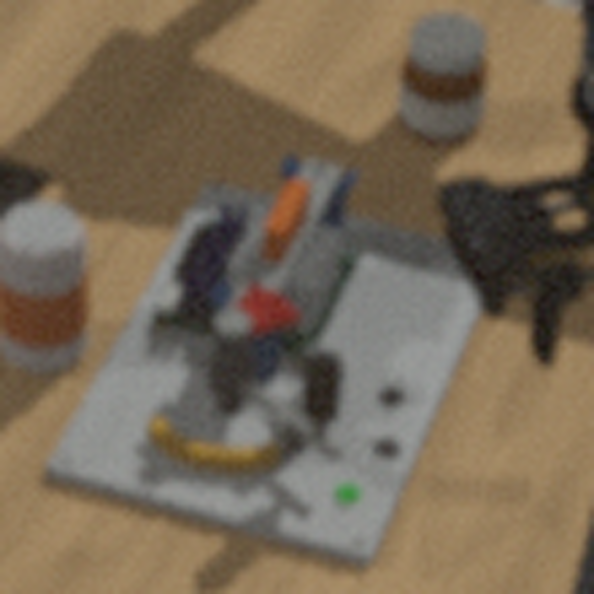

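View pics/top15f.png

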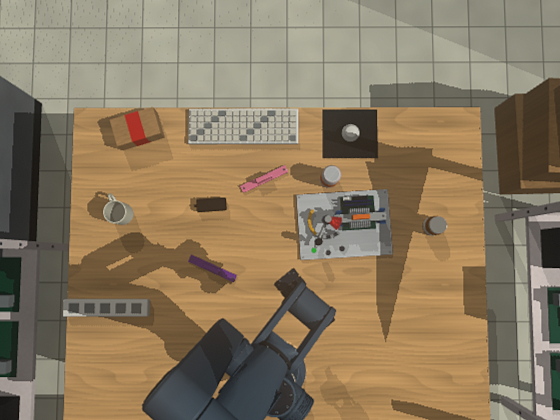

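The lever line points at the green disc (166,457), the keeper covers the bar end, and the bystanders stand as before. One last depth check: knob height, bar level, bystanders.

```bash
python3 -c "
from h import *
np.set_printoptions(precision=4,suppress=True)
c=load('top');P=cloud(c);z=P[...,2]
def pt(x,y):return (x+.5)/7-.5+290,(y+.5)/7-.5+185
def md(x,y,r=1):
    u,v=pt(x,y);u=int(round(u));v=int(round(v));q=P[v-r:v+r+1,u-r:u+r+1].reshape(-1,3);return np.median(q,0),q[:,2].mean()
for n,p in dict(knob=(200,394),bar_left=(390,226),bar_right=(600,219),bar_far=(640,216),rib=(498,222),rod=(218,325),keeper=(325,262)).items(): print(n,md(*p))
k=ray(c,pt(200,397),.116);pv=ray(c,pt(266,237),.095);d=(k-pv)[:2];print('lever ang',np.degrees(np.arctan2(d[1],d[0])),np.hypot(*d))
g=ray(c,pt(167,457),.0125);d=(g-pv)[:2];print('green ang',np.degrees(np.arctan2(d[1],d[0])),np.hypot(*d))
d=robot.get_obs();print(d['joint_velocities'].round(3),d['time'])
"
```

```text
knob (array([ 0.4517, -0.1446,  0.1128]), np.float64(0.1136823046758974))
bar_left (array([ 0.5354, -0.2408,  0.0814]), np.float64(0.08236303805532715))
bar_right (array([ 0.5391, -0.3446,  0.0809]), np.float64(0.0806030047599665))
bar_far (array([ 0.5429, -0.3645,  0.0814]), np.float64(0.08135732282989795))
rib (array([ 0.5367, -0.2916,  0.1101]), np.float64(0.1096033903354706))
rod (array([ 0.4892, -0.1597,  0.0521]), np.float64(0.050177548155805614))
keeper (array([ 0.5175, -0.2089,  0.0891]), np.float64(0.08949551258949923))
lever ang 156.44829045929336 0.08619578668247557
green ang 157.7008550028972 0.1146531903645792
[ 0.016  0.087 -0.108  0.019 -0.099  0.032] 18.25
```

All consistent: the lever is fully down (knob top about 114 mm, rod top 50–52 mm), the bar is level at about 81 mm, and the lever is within about 1° of the green disc. I'll let the arm settle, then hand in.

Call:
send_rows:
  deltas:
    - {"tx":0,"ty":0,"tz":0,"rx":0,"ry":0,"rz":0}
    - {"tx":0,"ty":0,"tz":0,"rx":0,"ry":0,"rz":0}
    - {"tx":0,"ty":0,"tz":0,"rx":0,"ry":0,"rz":0}
    - {"tx":0,"ty":0,"tz":0,"rx":0,"ry":0,"rz":0}

```text
time: 18.58
position: [0.2743, -0.0852, 0.2287]
tool_rot: [0.431, 0.903, 0.0, -0.0]
ft_force: [-0.5, 0.2, 0.2]
grip_width: 0.0601
```

```bash
python3 -c "
from h import *
print(robot.hand_in())"
```

```text
the job is handed in; nothing more can be done
None
```

The job is handed in at about 18.6 s. The steel bar lies in both saddles and the lever is down in the green-marked notch, with the red keeper over the bar's end. The keeper was already clear of the saddle at the start (swing about 0.75), so I did not turn it first.

**Last checks**
- **Bar:** its top is level at about 81 mm at both ends (80 expected). It is centred to about 1 mm between the saddles and across the cheeks.
- **Lever:** it points within about 1.3° of the green disc. The rod top is at 50–52 mm and the knob top at about 114 mm, so it is fully down. On lowering, the hand reached the same height as before the lift, and the load went off.
- **Bystanders:** the brick, can, mug and jar look unmoved in the last top picture.

**What disagreed:** the true fingertips sat about 35 mm higher than the reported TCP. The first grasp therefore closed on air above the rib and moved nothing. I found the offset from the depth picture, allowed for it from then on, and the second grasp held.

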